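# Hook the wheel lock key out of its deep well

### The arm

A 6-joint arm with a two-finger parallel gripper is mounted at the origin on the work surface. World frame = base frame: x ahead of the robot, y to its left, z up, the work surface at z = 0. Lengths are in m, angles in rad, forces in N, time in s.
With the tool pointing down it reaches from about 0.4 to 0.825 m from the base axis. Payload 7 kg.
Tool frame: the origin (TCP) lies midway between the tips of the shut fingers; the grasp point (between the pads) lies 19 mm behind it; z points along the fingers, y is the line along which they close (so a half turn about z gives the same grasp; the last joint's range is limited). The gripper opens to 88 mm and grips with 3 to 60 N. Pads are 19 mm wide; open, the fingers measure 130 mm over their backs; the gripper's body (78 mm by 193 mm) begins 47 mm behind the grasp point.
Start: joints at [-0.862, 0.359, 0.012, 0, -1.224, -0.288], TCP at [0.276, -0.616, 0.227] pointing down, gripper open.
Joint ranges: [-3.07, 3.07], [-1.43, 2.12], [-1.02, 1.25], [-3.03, 1.67], [-3.05, -0], [-3.03, 3.03]. Speed limits (rad/s): [2.39, 2.39, 3.01, 3.14, 3.14, 3.14].

### API

Orientations are given as [roll, pitch, yaw] about the fixed x, y, z axes, in that order (R = Rz(yaw) Ry(pitch) Rx(roll)).
In Python, from station import get_state, grab_frame, calibration, job_done, boxes_of, regions_of, spot_point gives the robot as it stands. The module is installed in compiled form; this text tells all that it offers.
- The arm moves only by the tool arm_command, never from a script. Its argument "commands" is a list of rows, each an object of numbers: "tx", "ty", "tz": the shift along the tool's x, y, z each as a share of 25 cm, from -1 to 1; "twist": the turn about the tool's z as a share of 180 degrees, from -1 to 1. A call has exactly 8 rows; each row is the pose to reach, as a shift and turn from the pose commanded when the call began, along the tool's axes at that moment, turning the shorter way round; what a row does not reach only later rows make up. A row lasts 1/12 s, in which the tool goes at most 41.7 mm and 7.16 degrees, less where a joint would pass 70% of its speed; a pose out of reach is approached as far as the arm can. A call with a number of a shift or a turn outside -1 to 1 is refused whole. A call with a gripper value outside its range is refused whole. "claw" is the opening, from 0 (shut) to 1 (fully open), set as the call begins (left out, the last holds). The fingers move at their own pace and stop on an object; "grip_force" is the grip in N (left out, the last holds). Time passes only in rows, so rows that repeat a pose let the fingers close, or fill a call up. It gives the time, the measured TCP pose, the force, the opening and the grip force at its end, in the units of the state.
- get_state(): the state, without advancing time (a new reading comes with each control period).
- grab_frame(name): name is "scene" or "top"; returns the picture (384x512x3 uint8, red, green, blue); there is no depth.
- calibration(name): a dict with "camera_matrix" (3x3 intrinsics, pixels), "extrinsics" (4x4, takes a point from camera to world coordinates). Camera axes: x right, y down, z forward; pixel columns grow to the right and rows downward; lengths in m; the calibration is good to about 2 mm. A picture is of the moment at which its call begins. calibration takes no time and is no camera call.
- job_done(): hands the job in; it is judged then, once.
Trained networks look in the newest picture that a camera, given by its name, has taken for a name from the list of things; names that differ only in an ending like _2 or _b are one class to them, and where a whole thing is asked for, a point or a joint stands for the part that bears it (a point fixed in the world has none). Each returns a list of dicts, best first, with "score" (0 to 1); they miss things now and then, are a little off and sometimes report something else, mostly with a low value. They report only what shows in the picture. A call takes as long as a camera call.
- boxes_of(query, camera): "rect" ([left, top, right, bottom] in pixels, round what is visible of it).
- regions_of(query, camera): "region" (384x512 bool, what is visible of it) and "rect" ([left, top, right, bottom] in pixels, round what is visible of it).
- spot_point(query, camera): "uv" ([column, row] in pixels: a listed point, or the origin of a listed thing).
The state is a dict: "t": time; "q": joint angles; "qd": joint speeds; "joint_efforts": joint torques, N m; "eef_pos": TCP position; "ee_rot": TCP orientation; "force": force on the tool from outside, world axes, zero at the start; "moment": the same for the moment, N m; "width": finger opening in m; "gripper_force": force on a finger pad.
Only numpy, scipy, OpenCV 4.12 (cv2) and the standard library are available. Lean on these libraries where they do the work, as an engineer would, in place of code of your own. Each camera call takes 0.05 s, during which the arm holds its last target. There are 200 camera calls.

### The job

Take the red-handled hook from its orange rail, catch the red pull ring of the wheel lock key down in the grey well, ease the key by feel out from under the yellow lip until it just meets the opposite wall, and draw it straight up and out with the hook without forcing it. Stand the key gently upright in the empty part of the steel tray, unhook it, and hang the hook back in its fork in the rail. Handle the key only with the hook and leave everything else where it is.

Things in the scene. Friction and masses are not known exactly. Their poses are not given: they have to be found in the camera images.
- well: Grey steel well (fixed), 94 mm across, 85 mm high, on a 120 mm square plate, floor 10 mm up. Origin: centre of its underside. In it a fixed steel liner tube (bore 64 mm, 70 mm outside, up to 83 mm) sits off-centre by an unmeasured amount, up to 3 mm. On its +x side a yellow lip, 43 to 50 mm up, crosses the liner, straight edge along y, 14.5 mm from the liner's axis, covering all beyond.
- well_mouth (a point): Centre of the well's mouth, 85 mm up, axes as the well's. The key stands on the floor, its +x side 3 mm under the lip. Slid to the well's -x (within 0.5 rad towards the robot) until it just touches the liner wall (key axis 9.5 mm from the liner's axis) and kept upright it clears the lip by 2 mm; pulled harder it tilts and catches. Pressing on well, liner or lip over 15 N is forcing.
- key: Wheel lock key: steel slug 44 mm across, 30 mm high, blue band, 0.3 to 0.5 kg. Origin: centre of its underside, z up. On its flat top stands a rigid red pull ring: an arch of 4 mm wire in the key's y-z plane, so a hook enters along its x; opening 18 mm wide, 18 mm high above the top; crown wire centre 50 mm above the origin. In the well its axes are within 0.25 rad of the well's.
- key_ring (a point): Centre of the crown wire of the key's pull ring, 50 mm above the key's underside, on the key's axis; axes as the key's.
- hook: The hook tool (loose, 0.16 kg), as a body. Origin on the shank's axis at the tool's very bottom, 136 mm below point hook_grip; same axes, z up along the shank. A straight 5 mm steel shank joins the handle to the foot.
- hook_grip (a point): Centre of the hook's red handle: a square bar 22 x 22 mm, 60 mm tall, faces square to its x and y. Below it a round collar 32 mm across, 6 mm thick, whose underside is 36 mm below this point.
- hook_foot (a point): Lower end of the shank, on its axis, 133.5 mm below hook_grip, same axes. From here the 5 mm round foot runs 13 mm along +x to a tip turned up 6.5 mm: tip top 9 mm above and underside 2.5 mm below the foot's centre line; outermost point 15.5 mm from the shank axis; clear gap between shank and tip 8 mm.
- rail_hang (a point): Where hook_grip lies when the tool hangs in the orange rail's fork (fixed). Two level prongs 13 mm apart run along the rail's x; the collar rests on them, 113 mm above the shelf, 36 mm below this point. The fork is open to -x (prongs end 20 mm from here), backed by a wall 54 mm off on +x, no higher than the prongs. The foot hangs within 0.4 rad of +x. Lift a little, draw out to -x.
- tray: Stainless steel tray (fixed), 150 mm along its x, 250 mm along its y, walls 24 mm high, 3 mm thick. Origin: centre of its underside. A divider at y = +30 mm parts it; the +y part holds three loose acorn lug nuts.
- tray_empty (a point): Centre of the floor of the tray's empty part (144 x 150 mm), 3 mm above the shelf, axes as the tray's. The key goes anywhere on this floor, upright.

How it is judged:
By the outcome, as a careful person would: the job done as asked, in the order asked, and still so for the second after the job is handed in, with the robot touching nothing.
It also fails if it takes over 72 s, if anything falls off the work surface, if the arm or the gripper's body presses on something with over 40 N, if the wrist force passes 120 N, or if a joint passes its speed limit or range.

## Working session

There is one attempt and no reset: what is moved stays moved. The work goes in short steps, Python scripts to look and compute and a tool call to move; the robot and the scene stay as the last step left them, time stands still between calls to the robot, and variables do not carry over. Pictures are saved under pics/ and viewed, at most 12 in all, crops included, and the job is handed in when it is done.

Besides the shell and the picture viewer there is one more tool, called after "Call:" as name(argument=value, ...), one argument or row to a line, values as JSON. arm_command: Moves the arm, as the interface text tells. Shift numbers are shares of 25 cm and turn numbers shares of 180 degrees, none past 1 either way. Its arguments: {"type":"object","properties":{"commands":{"type":"array"},"claw":{"type":"number"},"grip_force":{"type":"number"}},"required":["commands"]}

```bash
mkdir -p pics; cat > h.py <<'E'
import numpy as np, cv2
from station import *
def look(n,f=None,crop=None,s=1):
    im=grab_frame(n)
    if f:
        o=im[:,:,::-1]
        if crop: o=o[crop[1]:crop[3],crop[0]:crop[2]]
        cv2.imwrite('pics/'+f,cv2.resize(o,None,fx=s,fy=s,interpolation=cv2.INTER_CUBIC))
    return im
def ray(n,uv):
    c=calibration(n);K=np.array(c['camera_matrix']);T=np.array(c['extrinsics'])
    return T[:3,3],T[:3,:3]@np.linalg.inv(K)@[uv[0],uv[1],1]
def atz(n,uv,z):
    o,d=ray(n,uv);return o+d*(z-o[2])/d[2]
def proj(n,p):
    c=calibration(n);K=np.array(c['camera_matrix']);T=np.array(c['extrinsics'])
    q=K@(T[:3,:3].T@(np.array(p)-T[:3,3]));return q[:2]/q[2]
def tri(a,b):
    o1,d1=ray('scene',a);o2,d2=ray('top',b)
    d1=d1/np.linalg.norm(d1);d2=d2/np.linalg.norm(d2)
    s=np.linalg.lstsq(np.c_[d1,-d2],o2-o1,rcond=None)[0]
    p,q=o1+s[0]*d1,o2+s[1]*d2;return (p+q)/2,np.linalg.norm(p-q)
E
python3 - <<'E'
from h import *
np.set_printoptions(precision=4,suppress=True)
for c in('scene','top'):
    look(c,c+'0.png',s=1.5); k=calibration(c);print(c,k['camera_matrix'][0][0],np.array(k['extrinsics']).tolist())
print(get_state())
R={}
for q in['well_mouth','well','key','key_ring','hook_grip','hook_foot','hook','rail_hang','tray','tray_empty']:
    r=[]
    for c in('scene','top'):
        a=spot_point(q,c); r.append(a[0] if a else None)
    print(q,[(np.round(x['uv'],1).tolist(),round(float(x['score']),2)) if x else None for x in r], *(tri(r[0]['uv'],r[1]['uv']) if all(r) else ()))
E
```

```text
scene 406.0366931545202 [[-0.5752326757987886, 0.41517245185067636, -0.7047972785969479, 1.2934033378109353], [0.817752613095905, 0.3126251299403, -0.4832661708671832, 0.5037851900643572], [0.019698539747524297, -0.854340308866501, -0.5193405474038272, 0.6804945415615427], [0.0, 0.0, 0.0, 1.0]]
top 500.0893568519122 [[-0.026300943613289923, -0.9936872661986874, 0.10905905445963422, 0.42357484886159763], [-0.9995237011019501, 0.027902423977276887, 0.01318429640337606, -0.024466229729998516], [-0.01614407942591757, -0.10866035031588668, -0.9939478341284913, 1.1850882557251283], [0.0, 0.0, 0.0, 1.0]]
{'t': 0.1, 'q': array([-0.8619,  0.3593,  0.0112, -0.0003, -1.2241, -0.2881]), 'qd': array([ 0.0012, -0.0003,  0.0013,  0.0002, -0.0011,  0.0002]), 'joint_efforts': array([ -0.0001, -58.4163,  29.375 ,   7.0154,   0.0102,  -0.0001]), 'eef_pos': array([ 0.2755, -0.6157,  0.2257]), 'ee_rot': array([ 3.1401, -0.0001, -2.7209]), 'force': array([ 1.0188, -0.613 ,  0.2848]), 'moment': array([-0.0192, -0.0163,  0.0382]), 'gripper_force': 0.0, 'width': 0.0877339402621262}
well_mouth [([261.9, 215.5], 0.62), ([236.0, 188.6], 0.64)] [0.5515 0.0199 0.0873] 0.00868517698032094
well [([263.7, 240.6], 0.89), ([237.9, 192.0], 0.62)] [0.5503 0.0227 0.0058] 0.0003336737331072044
key [None, ([240.3, 192.0], 0.73)]
key_ring [None, ([237.9, 191.1], 0.53)]
hook_grip [([366.4, 227.7], 0.56), None]
hook_foot [None, None]
hook [None, ([126.2, 201.0], 0.58)]
rail_hang [([365.2, 226.3], 0.57), ([110.5, 199.3], 0.8)] [0.5273 0.2821 0.1506] 0.0024722103890081914
tray [([188.8, 204.0], 0.87), ([361.9, 200.4], 0.73)] [ 0.525  -0.2738 -0.002 ] 0.0072493662651226766
tray_empty [([181.8, 197.7], 0.84), ([384.9, 202.4], 0.86)] [ 0.5147 -0.3223 -0.0004] 0.005401866680345893
```

View pics/scene0.png

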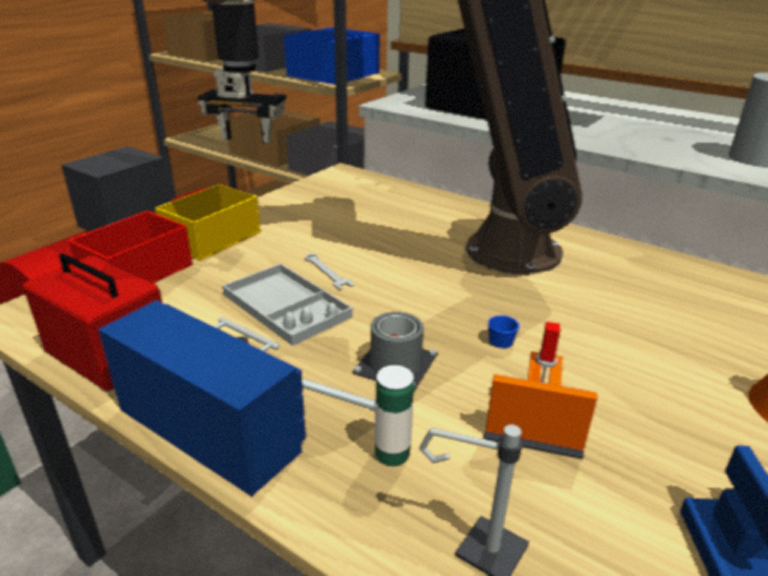

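View pics/top0.png

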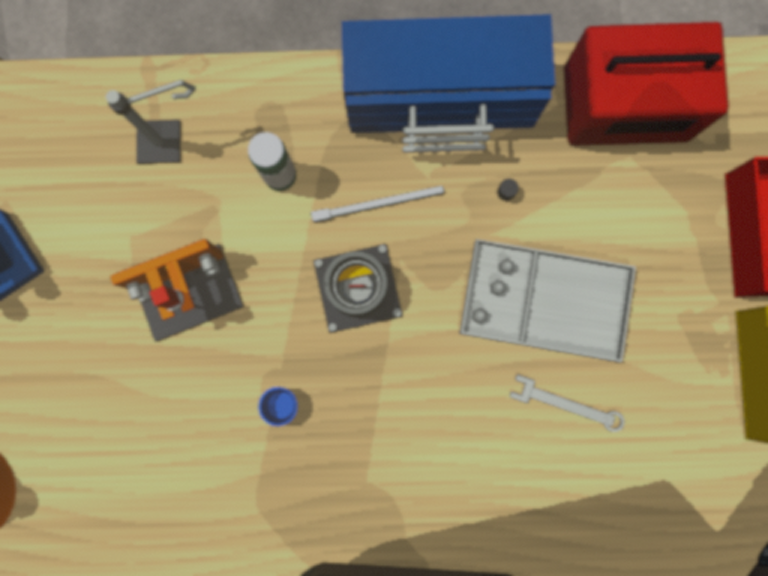

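The scene view shows the hook in the orange rail near (548,345), the well at (397,345) and the tray at (287,303). The top view shows the red handle at (160,297), the well at (358,285) with its yellow lip towards +x, and the tray's empty part at (578,305). All pixels are in the 1.5x pictures. Next I'll zoom in on the top view.

```bash
python3 - <<'E'
from h import *
np.set_printoptions(precision=4,suppress=True)
t=look('top','top1.png',(70,140,290,240),3.6)
s=look('scene')
def mask(im,lo,hi,box):
    h=cv2.cvtColor(im,cv2.COLOR_RGB2HSV);m=cv2.inRange(h,lo,hi)
    if lo[0]==0: m|=cv2.inRange(h,(172,lo[1],lo[2]),(180,255,255))
    k=np.zeros_like(m);k[box[1]:box[3],box[0]:box[2]]=1;return m*k
m=mask(t,(0,150,60),(4,255,255),(95,180,125,215));p=cv2.findNonZero(m);print('red top',len(p),cv2.minAreaRect(p),p.reshape(-1,2).mean(0),cv2.boundingRect(p))
m2=mask(s,(0,150,60),(4,255,255),(345,205,390,250));p2=cv2.findNonZero(m2);print('red scene',len(p2),cv2.minAreaRect(p2),p2.reshape(-1,2).mean(0))
print(tri(p2.reshape(-1,2).mean(0),p.reshape(-1,2).mean(0)))
print('handle top face', atz('top',p.reshape(-1,2).mean(0),.179))
for q in('well','tray','key','hook','rail_hang'):
  for c in('top',):
    for r in regions_of(q,c)[:1]:
        R=(r['region']).astype(np.uint8);pp=cv2.findNonZero(R)
        b=cv2.minAreaRect(pp);print(q,round(r['score'],2),len(pp),b)
        if q in('well','tray'):
            for z in((.01,) if q=='well' else (.024,.0)):
                print(np.array([atz(c,x,z)[:2] for x in cv2.boxPoints(b)]))
print('grip TCP proj',proj('top',get_state()['eef_pos']))
E
```

```text
red top 102 ((106.35000610351562, 197.05001831054688), (9.803058624267578, 10.75174331665039), 71.56504821777344) [106.2157 197.098 ] (100, 191, 13, 13)
red scene 215 ((366.3653869628906, 227.673095703125), (9.21745777130127, 24.71063232421875), 11.309932708740234) [366.2093 227.7209]
(array([0.5327, 0.2886, 0.1527]), np.float64(0.006493288399872945))
handle top face [0.5287 0.2836 0.179 ]
well 0.89 1926 ((238.49411010742188, 191.7235107421875), (50.43632507324219, 50.76171875), 77.47119140625)
[[ 0.5981  0.0921]
 [ 0.6211 -0.0264]
 [ 0.5032 -0.0488]
 [ 0.4805  0.0683]]
tray 0.85 6986 ((365.3060302734375, 200.22515869140625), (110.43949127197266, 67.21517181396484), 9.782407760620117)
[[ 0.4695 -0.1319]
 [ 0.624  -0.1646]
 [ 0.5724 -0.4157]
 [ 0.4198 -0.3798]]
[[ 0.4705 -0.1341]
 [ 0.6281 -0.1675]
 [ 0.5754 -0.4238]
 [ 0.4197 -0.3872]]
key 0.54 280 ((239.0, 192.5), (17.0, 18.0), 90.0)
hook 0.74 234 ((111.0, 198.00001525878906), (20.87103271484375, 13.281566619873047), 18.434947967529297)
rail_hang 0.6 3269 ((117.65835571289062, 193.7906494140625), (53.3705940246582, 76.89852905273438), 68.36911010742188)
grip TCP proj [580.0208 316.7827]
```

View pics/top1.png

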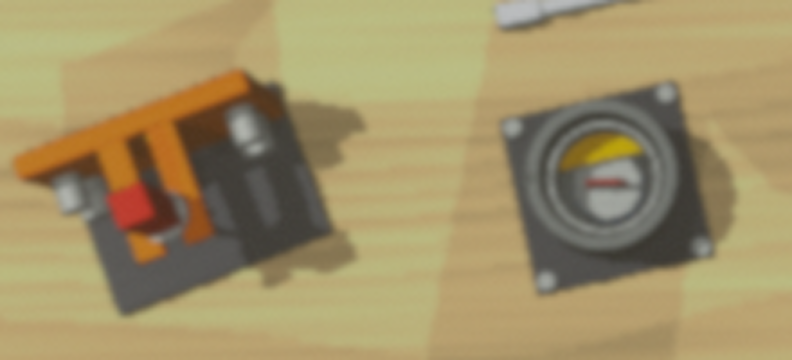

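Zoomed top view (3.6x crop): the handle is at (130,207), the ring is a thin red line at (607,183), and the yellow lip sits above it at (600,152). I'll fit projected models of the handle and ring to the redness to refine their poses.

```bash
cat > fit.py <<'E'
from h import *
from scipy.optimize import minimize
def red(im,box):
    a=im[box[1]:box[3],box[0]:box[2]].astype(float);return np.clip(a[:,:,0]-1.5*np.maximum(a[:,:,1],a[:,:,2]),0,None)
def P(n,pts):
    c=calibration(n);K=np.array(c['camera_matrix']);T=np.array(c['extrinsics'])
    q=(np.asarray(pts)-T[:3,3])@T[:3,:3]@K.T;return q[:,:2]/q[:,2:]
S=8
def rot(pts,x,y,yaw):
    c,s=np.cos(yaw),np.sin(yaw);p=np.asarray(pts,float);return np.c_[x+c*p[:,0]-s*p[:,1],y+s*p[:,0]+c*p[:,1],p[:,2]]
def ren(n,box,polys):
    h,w=box[3]-box[1],box[2]-box[0];m=np.zeros((h*S,w*S),np.uint8)
    for pts in polys:
        uv=(P(n,pts)-[box[0],box[1]]+.5)*S
        cv2.fillConvexPoly(m,cv2.convexHull(np.round(uv).astype(np.int32)),255)
    return cv2.GaussianBlur(cv2.resize(m,(w,h),interpolation=cv2.INTER_AREA).astype(float),(0,0),.6)
def handle(x,y,yaw,zc=.149):
    return [rot([(a*.011,b*.011,zc+c*.03) for a in(-1,1) for b in(-1,1) for c in(-1,1)],x,y,yaw)]
def ring(x,y,yaw,z0=.010,t=.002):
    # arch: legs to z0+.039, then semicircle r=.011
    pts=[(0,-.011,z0+.03)]+[(0,-.011*np.cos(a),z0+.039+.011*np.sin(a)) for a in np.linspace(0,np.pi,9)]+[(0,.011,z0+.03)]
    out=[]
    for p,q in zip(pts,pts[1:]):
        out.append(rot([np.add(r,(a*t,b*t*.8,c*t*.8)) for r in(p,q) for a in(-1,1) for b in(-1,1) for c in(-1,1)],x,y,yaw))
    return out
def fit(n,box,im,model,starts):
    r=red(im,box);best=None
    def cost(p):
        m=ren(n,box,model(p[0]/100,p[1]/100,p[2]));k=(m*r).sum()/max((m*m).sum(),1);return ((r-k*m)**2).sum()/(r**2).sum()
    for s in starts:
        o=minimize(cost,[s[0]*100,s[1]*100,s[2]],method='Nelder-Mead',options=dict(initial_simplex=[[s[0]*100,s[1]*100,s[2]],[s[0]*100+.6,s[1]*100,s[2]],[s[0]*100,s[1]*100+.6,s[2]],[s[0]*100,s[1]*100,s[2]+.25]],xatol=.005,fatol=1e-5))
        if best is None or o.fun<best.fun: best=o
    return best.x*[.01,.01,1],best.fun
E
python3 - <<'E'
from fit import *
np.set_printoptions(precision=4,suppress=True)
t=look('top');s=look('scene')
st=[(.528,.284,y) for y in(0,.2,.4,.6)]
print('handle top',fit('top',(95,182,122,212),t,handle,st))
print('handle scene',fit('scene',(350,205,385,248),s,handle,st))
g=lambda im,b:red(im,b).round().astype(int)
b=(228,180,250,204);print(g(t,b))
print('ring',fit('top',b,t,ring,[(.548,.02,y) for y in(-.2,0,.2,.4)]))
for q,z in(('well_mouth',.085),('key_ring',.06),('key',.01)):
    print(q,[ (round(a['score'],2),atz('top',a['uv'],z)[:2]) for a in spot_point(q,'top')[:2]])
# yellow lip mask
h=cv2.cvtColor(t,cv2.COLOR_RGB2HSV);m=cv2.inRange(h[170:215,215:265],(20,120,60),(35,255,255));p=cv2.findNonZero(m)+np.array([215,170]);print(cv2.minAreaRect(p))
E
```

```text
handle top (array([0.5313, 0.289 , 0.8429]), np.float64(0.35172514022380946))
handle scene (array([0.5276, 0.2839, 0.2825]), np.float64(0.1932500772902405))
[[0 0 0 0 0 0 0 0 0 0 0 0 0 0 0 0 0 0 0 0 0 0]
 [0 0 0 0 0 0 0 0 0 0 0 0 0 0 0 0 0 0 0 0 0 0]
 [0 0 0 0 0 0 0 0 0 0 0 0 0 0 0 0 0 0 0 0 0 0]
 [0 0 0 0 0 0 0 0 0 0 0 0 0 0 0 0 0 0 0 0 0 0]
 [0 0 0 0 0 0 0 0 0 0 0 0 0 0 0 0 0 0 0 0 0 0]
 [0 0 0 0 0 0 0 0 0 0 0 0 0 0 0 0 0 0 0 0 0 0]
 [0 0 0 0 0 0 0 0 0 0 0 0 0 0 0 0 0 0 0 0 0 0]
 [0 0 0 0 0 0 0 0 0 0 0 0 0 0 0 0 0 0 0 0 0 0]
 [0 0 0 0 0 0 0 0 0 0 0 0 0 0 0 0 0 0 0 0 0 0]
 [0 0 0 0 0 0 0 0 0 0 0 0 0 0 0 0 0 0 0 0 0 0]
 [0 0 0 0 0 0 0 0 0 0 0 2 0 0 0 0 0 0 0 0 0 0]
 [0 0 0 0 0 0 0 0 0 0 0 0 0 0 0 0 0 0 0 0 0 0]
 [0 0 0 0 0 0 0 0 0 0 0 0 0 0 0 0 0 0 0 0 0 0]
 [0 0 0 0 0 0 0 0 0 0 0 0 0 0 0 0 0 0 0 0 0 0]
 [0 0 0 0 0 0 0 0 0 0 0 0 0 0 0 0 0 0 0 0 0 0]
 [0 0 0 0 0 0 0 0 0 0 0 0 0 0 0 0 0 0 0 0 0 0]
 [0 0 0 0 0 0 0 0 0 0 0 0 0 0 0 0 0 0 0 0 0 0]
 [0 0 0 0 0 0 0 0 0 0 0 0 0 0 0 0 0 0 0 0 0 0]
 [0 0 0 0 0 0 0 0 0 0 0 0 0 0 0 0 0 0 0 0 0 0]
 [0 0 0 0 0 0 0 0 0 0 0 0 0 0 0 0 0 0 0 0 0 0]
 [0
[... 414 characters left out ...]
[0]*100+.6,s[1]*100,s[2]],[s[0]*100,s[1]*100+.6,s[2]],[s[0]*100,s[1]*100,s[2]+.25]],xatol=.005,fatol=1e-5))
    res = _minimize_neldermead(fun, x0, args, callback, bounds=bounds,
                               **options)
    fxr = func(xr)
    fx = function(np.copy(x), *(wrapper_args + args))
  File "fit.py", line 29, in cost
    m=ren(n,box,model(p[0]/100,p[1]/100,p[2]));k=(m*r).sum()/max((m*m).sum(),1);return ((r-k*m)**2).sum()/(r**2).sum()
  File "fit.py", line 14, in ren
    uv=(P(n,pts)-[box[0],box[1]]+.5)*S
        ~^^^^^^^
  File "fit.py", line 6, in P
    c=calibration(n);K=np.array(c['camera_matrix']);T=np.array(c['extrinsics'])
ValueError: time passes only in moves, steps and waits
```

```bash
python3 - <<'E'
s=open('fit.py').read()
s=s.replace("    c=calibration(n);K=np.array(c['camera_matrix']);T=np.array(c['extrinsics'])\n","    K,T=CAL[n]\n").replace("S=8\n","S=8\nCAL={n:(np.array(calibration(n)['camera_matrix']),np.array(calibration(n)['extrinsics'])) for n in('scene','top')}\n")
s=s.replace("return np.clip(a[:,:,0]-1.5*np.maximum(a[:,:,1],a[:,:,2]),0,None)","m=np.maximum(a[:,:,1],a[:,:,2]);return np.clip(a[:,:,0]-k*m-off,0,cap)").replace("def red(im,box):","def red(im,box,k=2.,off=0,cap=50):").replace("def fit(n,box,im,model,starts):","def fit(n,box,im,model,starts,**kw):").replace("r=red(im,box);","r=red(im,box,**kw);")
open('fit.py','w').write(s)
E
python3 - <<'E'
from fit import *
np.set_printoptions(precision=4,suppress=True)
t=look('top');s=look('scene')
st=[(.528,.284,y) for y in(0.1,.25,.4,.6)]
b=(95,184,120,212)
print(red(t,b).astype(int)[4:26,3:24])
print('handle top',fit('top',b,t,handle,st))
print('handle scene',fit('scene',(350,205,385,248),s,handle,st))
b=(228,180,250,204);kw=dict(k=1,off=12,cap=300);print(red(t,b,**kw).round().astype(int)[4:18])
print('ring',fit('top',b,t,ring,[(.548,.02,y) for y in(-.2,0,.2,.4)],**kw))
for q,z in(('well_mouth',.085),('key_ring',.06),('key',.01)):
    print(q,[ (round(a['score'],2),atz('top',a['uv'],z)[:2]) for a in spot_point(q,'top')[:2]])
h=cv2.cvtColor(t,cv2.COLOR_RGB2HSV);m=cv2.inRange(h[170:215,215:265],(20,120,60),(35,255,255));p=cv2.findNonZero(m)+np.array([215,170])
for x in range(p[:,0,0].min(),p[:,0,0].max()+1):
    c=p[p[:,0,0]==x][:,0,1]; print(x,c.max(),atz('top',(x,c.max()+.5),.05)[:2]) if len(c) else 0
E
```

```text
[[ 0  0  0  0  0  0  0  0  0  0  0  0  0  0  0  0  0  0  0  0  0]
 [ 0  0  0  0  0  0  0  0  0  0  0  0  0  0  0  0  0  0  0  0  0]
 [ 0  0  0  0  0  0  0  0  0  0  1  0  0  0  0  0  0  0  0  0  0]
 [ 0  0  0  0  0  0  0  0  6 30 40 29  0  0  0  0  0  0  0  0  0]
 [ 0  0  0  0  0  0 11 31 47 50 50 48 23  0  0  0  0  0  0  0  0]
 [ 0  0  0  0 17 34 49 50 50 50 50 50 36  8  0  0  0  0  0  0  0]
 [ 0  0  8 38 50 50 50 50 50 50 50 50 48 19  0  0  0  0  0  0  0]
 [ 0  0 19 50 50 50 50 50 50 50 50 50 50 28  5  0  0  0  0  0  0]
 [ 0  0  5 46 50 50 50 50 50 50 50 50 50 43 14  0  0  0  0  0  0]
 [ 0  0  0 33 50 50 50 50 50 50 50 50 50 50 27  1  0  0  0  0  0]
 [ 0  0  0 17 50 50 50 50 50 50 50 50 50 50 33  9  0  0  0  0  0]
 [ 0  0  0  4 46 50 50 50 50 50 50 50 50 50 38 13  0  0  0  0  0]
 [ 0  0  0  0 33 50 50 50 50 50 50 50 50 43 22  4  0  0  0  0  0]
 [ 0  0  0  0 11 45 50 50 50 50 50 41 27 17  6  0  1  0  0  0  0]
 [ 0  0  0  0  0 26 49 48 43 31 25 11  5  2  0  0  0  0  0  0  0]
 [ 0  0  0  0  0  0  9 12  6  3  0  0  0  0  0  0  0  0  0  0  0]
 [ 0  0  0  0  0  0  0  0  0  0  0  0  0  0 
[... 1508 characters left out ...]
25, -0.0233]), np.float64(0.6363827984418355))
well_mouth [(0.9, array([0.5525, 0.0234]))]
key_ring [(0.7, array([0.5515, 0.0203]))]
key [(0.83, array([0.5493, 0.0154]))]
226 186 [0.5589 0.048 ]
227 186 [0.5588 0.0457]
228 186 [0.5588 0.0434]
229 186 [0.5587 0.0411]
230 185 [0.5609 0.0388]
231 185 [0.5609 0.0365]
232 185 [0.5608 0.0342]
233 185 [0.5607 0.0319]
234 185 [0.5607 0.0297]
235 184 [0.5629 0.0273]
236 184 [0.5628 0.025 ]
237 184 [0.5628 0.0227]
238 184 [0.5627 0.0204]
239 183 [0.565  0.0181]
240 183 [0.5649 0.0158]
241 183 [0.5648 0.0135]
242 183 [0.5648 0.0112]
243 182 [0.567  0.0089]
244 182 [0.5669 0.0066]
245 182 [0.5669 0.0043]
246 182 [0.5668 0.002 ]
247 182 [ 0.5667 -0.0003]
```

Call:
arm_command(
  commands=[
    {"tx": -0.05, "ty": 0.06},
    {"tx": -0.15, "ty": 0.18},
    {"tx": -0.25, "ty": 0.3},
    {"tx": -0.35, "ty": 0.42},
    {"tx": -0.45, "ty": 0.54},
    {"tx": -0.55, "ty": 0.66},
    {"tx": -0.65, "ty": 0.78},
    {"tx": -0.75, "ty": 0.9},
  ],
  claw=1,
  grip_force=40,
)

```text
invalid input
```

Call:
arm_command(
  commands=[
    {"tx": -0.1, "ty": 0.12},
    {"tx": -0.2, "ty": 0.24},
    {"tx": -0.3, "ty": 0.36},
    {"tx": -0.4, "ty": 0.48},
    {"tx": -0.5, "ty": 0.6},
    {"tx": -0.6, "ty": 0.72},
    {"tx": -0.7, "ty": 0.84},
    {"tx": -0.8, "ty": 0.96},
  ],
)

```text
invalid input
```

```bash
cat >> h.py <<'E'
def go(p,yaw,ref=None):
    """shares from measured pose (or ref) to TCP p, yaw"""
    s=get_state();e=np.array(s['eef_pos']) if ref is None else np.array(ref[:3]);w=s['ee_rot'][2] if ref is None else ref[3]
    d=np.array(p)-e;c,n=np.cos(w),np.sin(w)
    t=-(yaw-w);t=(t+np.pi)%(2*np.pi)-np.pi
    print('at',np.round(e,4),round(float(w),4),'F',np.round(s['force'],2),'tx %.4f ty %.4f tz %.4f twist %.4f'%((c*d[0]+n*d[1])/.25,(n*d[0]-c*d[1])/.25,-d[2]/.25,t/np.pi))
E
python3 -c "
from h import *
go((.5288,.2838,.227),.33-np.pi);print(get_state())"
```

```text
at [ 0.2757 -0.6161  0.2266] -2.7208 F [-0.31  0.4   0.89] tx -2.3945 ty 2.8721 tz -0.0016 twist 0.0289
{'t': 1.8, 'q': array([-8.61909776e-01,  3.58563929e-01,  1.19030758e-02,  1.57373916e-05,
       -1.22409423e+00, -2.88097703e-01]), 'qd': array([-7.18627567e-04,  1.00357959e-03, -1.32066209e-04, -2.12542332e-03,
        1.00141020e-05, -1.06848870e-04]), 'joint_efforts': array([ 3.15681114e-03, -5.82364511e+01,  2.93309927e+01,  7.00283647e+00,
        1.24689200e-02, -8.48669470e-05]), 'eef_pos': array([ 0.27569529, -0.61611237,  0.22658877]), 'ee_rot': array([-3.14154890e+00, -2.47124390e-06, -2.72079846e+00]), 'force': array([-0.30776538,  0.39981963,  0.89181884]), 'moment': array([ 0.02055768, -0.05151762, -0.01604955]), 'gripper_force': 0.0, 'width': 0.08792341116667576}
```

Call:
arm_command(
  commands=[
    {"tx": -0.05, "ty": 0.06, "tz": 0, "twist": 0},
    {"tx": -0.15, "ty": 0.18, "tz": 0, "twist": 0},
    {"tx": -0.25, "ty": 0.3, "tz": 0, "twist": 0},
    {"tx": -0.35, "ty": 0.42, "tz": 0, "twist": 0},
    {"tx": -0.45, "ty": 0.54, "tz": 0, "twist": 0},
    {"tx": -0.55, "ty": 0.66, "tz": 0, "twist": 0},
    {"tx": -0.65, "ty": 0.78, "tz": 0, "twist": 0},
    {"tx": -0.75, "ty": 0.9, "tz": 0, "twist": 0},
  ],
  claw=1,
  grip_force=40,
)

```text
t: 2.47
eef_pos: [0.355, -0.3325, 0.2268]
ee_rot: [-3.141, 0.0, -2.721]
force: [1.8, 0.8, -0.4]
width: 0.0876
gripper_force: 0.0
```

Call:
arm_command(
  commands=[
    {"tx": -0.1, "ty": 0.12, "tz": 0, "twist": 0},
    {"tx": -0.2, "ty": 0.24, "tz": 0, "twist": 0},
    {"tx": -0.3, "ty": 0.36, "tz": 0, "twist": 0},
    {"tx": -0.4, "ty": 0.48, "tz": 0, "twist": 0},
    {"tx": -0.5, "ty": 0.6, "tz": 0, "twist": 0},
    {"tx": -0.6, "ty": 0.72, "tz": 0, "twist": 0},
    {"tx": -0.7, "ty": 0.84, "tz": 0, "twist": 0},
    {"tx": -0.8, "ty": 0.96, "tz": 0, "twist": 0},
  ],
)

```text
t: 3.13
eef_pos: [0.4396, -0.0314, 0.2271]
ee_rot: [-3.141, 0.002, -2.72]
force: [0.5, 0.1, -0.4]
width: 0.0877
gripper_force: 0.0
```

```bash
python3 -c "
from h import *
go((.5288,.2838,.227),.33-np.pi);print(get_state())"
```

```text
at [ 0.4396 -0.0314  0.2271] -2.7205 F [ 0.55  0.15 -0.37] tx -0.8411 ty 1.0046 tz 0.0006 twist 0.0290
{'t': 3.1333, 'q': array([ 3.79149994e-01, -4.08545531e-02, -4.74350115e-01,  1.07027072e-04,
       -1.13578932e+00, -1.52885793e+00]), 'qd': array([ 0.96934048,  0.15244341,  0.14250554,  0.0030157 ,  0.01142677,
       -0.96204235]), 'joint_efforts': array([ -5.68555355, -27.21076727,  26.93793118,   6.45024598,
        -0.23983201,   1.49868451]), 'eef_pos': array([ 0.43955611, -0.03137137,  0.22714293]), 'ee_rot': array([-3.14143224e+00,  1.50604269e-03, -2.72045911e+00]), 'force': array([ 0.54686051,  0.14717753, -0.36767337]), 'moment': array([-0.08266695, -0.20717632, -0.00811802]), 'gripper_force': 0.0, 'width': 0.08766832796735036}
```

Call:
arm_command(
  commands=[
    {"tx": -0.12, "ty": 0.144, "tz": 0, "twist": 0.005},
    {"tx": -0.24, "ty": 0.288, "tz": 0, "twist": 0.01},
    {"tx": -0.36, "ty": 0.432, "tz": 0, "twist": 0.015},
    {"tx": -0.48, "ty": 0.576, "tz": 0, "twist": 0.02},
    {"tx": -0.6, "ty": 0.72, "tz": 0, "twist": 0.029},
    {"tx": -0.72, "ty": 0.864, "tz": 0, "twist": 0.029},
    {"tx": -0.8, "ty": 0.96, "tz": 0, "twist": 0.029},
    {"tx": -0.84, "ty": 1.0, "tz": 0, "twist": 0.029},
  ],
)

```text
t: 3.8
eef_pos: [0.5293, 0.2834, 0.2266]
ee_rot: [3.141, 0.001, -2.811]
force: [1.3, -0.4, 0.8]
width: 0.0876
gripper_force: 0.0
```

```bash
python3 - <<'E'
from h import *
look('scene','s2.png',(300,130,460,260),4.5)
go((.5288,.2838,.130),.33-np.pi)
E
```

```text
at [0.5313 0.2879 0.2258] -2.8091 F [5.49 5.8  3.01] tx 0.0148 ty -0.0122 tz 0.3831 twist 0.0008
```

View pics/s2.png

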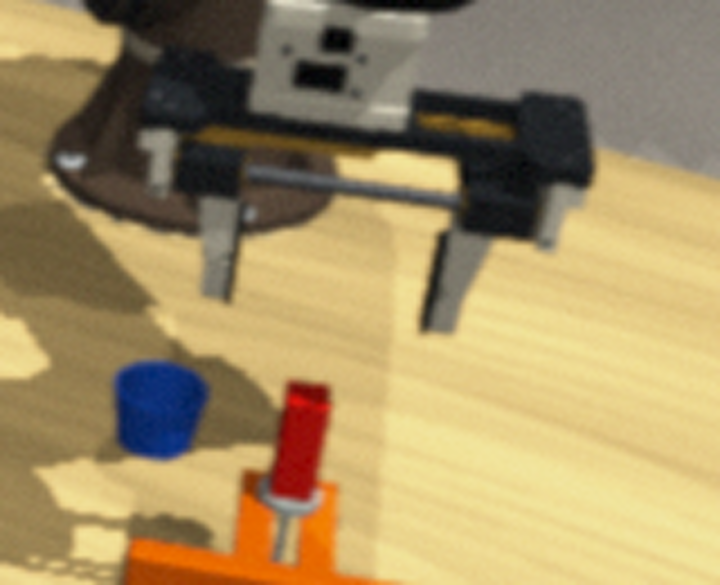

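The gripper hangs above the handle, at (307,393) in the crop, with its fingers either side. I'll descend.

Call:
arm_command(
  commands=[
    {"tx": -0.003, "ty": 0.012, "tz": 0, "twist": 0},
    {"tx": -0.003, "ty": 0.012, "tz": 0.03, "twist": 0},
    {"tx": -0.003, "ty": 0.012, "tz": 0.1, "twist": 0},
    {"tx": -0.003, "ty": 0.012, "tz": 0.18, "twist": 0},
    {"tx": -0.003, "ty": 0.012, "tz": 0.26, "twist": 0},
    {"tx": -0.003, "ty": 0.012, "tz": 0.33, "twist": 0},
    {"tx": -0.003, "ty": 0.012, "tz": 0.37, "twist": 0},
    {"tx": -0.003, "ty": 0.012, "tz": 0.384, "twist": 0},
  ],
)

```text
t: 4.52
eef_pos: [0.5278, 0.2819, 0.1289]
ee_rot: [-3.141, -0.002, -2.813]
force: [0.4, 0.7, 0.2]
width: 0.0874
gripper_force: 0.0
```

```bash
python3 - <<'E'
from h import *
look('scene');look('scene');look('scene')
go((.5288,.2838,.131),.33-np.pi)
E
```

```text
at [0.5291 0.2834 0.1313] -2.8122 F [ 0.02 -0.03  0.44] tx 0.0006 ty 0.0019 tz 0.0012 twist -0.0002
```

Call:
arm_command(
  commands=[
    {"tx": 0, "ty": 0, "tz": 0, "twist": 0},
    {"tx": 0, "ty": 0, "tz": 0, "twist": 0},
    {"tx": 0, "ty": 0, "tz": 0, "twist": 0},
    {"tx": 0, "ty": 0, "tz": 0, "twist": 0},
    {"tx": 0, "ty": 0, "tz": 0, "twist": 0},
    {"tx": 0, "ty": 0, "tz": 0, "twist": 0},
    {"tx": 0, "ty": 0, "tz": 0, "twist": 0},
    {"tx": 0, "ty": 0, "tz": 0, "twist": 0},
  ],
  claw=0,
  grip_force=40,
)

```text
t: 5.33
eef_pos: [0.5287, 0.2837, 0.1305]
ee_rot: [-3.142, -0.0, -2.812]
force: [-0.7, -0.9, -1.0]
width: 0.0398
gripper_force: 0.0
```

```bash
python3 - <<'E'
from h import *
s=get_state();print(s['width'],s['gripper_force'],s['moment'])
go((.5288,.2838,.131),.33-np.pi)
E
```

```text
0.039847647693773414 0.0 [-0.0537153  -0.01486437 -0.02696078]
at [0.5287 0.2837 0.1305] -2.8119 F [-0.7  -0.9  -0.99] tx -0.0004 ty 0.0003 tz -0.0018 twist -0.0001
```

Call:
arm_command(
  commands=[
    {"tx": 0, "ty": 0, "tz": 0, "twist": 0},
    {"tx": 0, "ty": 0, "tz": 0, "twist": 0},
    {"tx": 0, "ty": 0, "tz": 0, "twist": 0},
    {"tx": 0, "ty": 0, "tz": 0, "twist": 0},
    {"tx": 0, "ty": 0, "tz": 0, "twist": 0},
    {"tx": 0, "ty": 0, "tz": 0, "twist": 0},
    {"tx": 0, "ty": 0, "tz": -0.01, "twist": 0},
    {"tx": 0, "ty": 0, "tz": -0.02, "twist": 0},
  ],
)

```text
t: 6.0
eef_pos: [0.5285, 0.2835, 0.1354]
ee_rot: [-3.141, -0.001, -2.812]
force: [1.1, -0.3, -1.7]
width: 0.0223
gripper_force: 39.3
```

```bash
python3 - <<'E'
from fit import *
np.set_printoptions(precision=4,suppress=True)
st=get_state();print(st['width'],st['gripper_force'],st['moment'])
go((.5288,.2838,.131),.33-np.pi)
s=look('scene','s3.png',(320,180,420,310),4.5)
E
```

```text
0.022332019431922548 39.3425989151001 [ 0.0049 -0.0039 -0.0024]
at [0.5285 0.2835 0.1354] -2.812 F [ 1.14 -0.32 -1.67] tx -0.0017 ty 0.0008 tz 0.0175 twist -0.0001
```

View pics/s3.png

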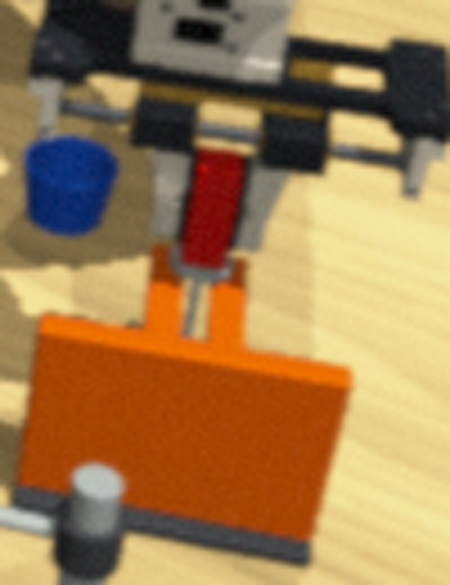

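The handle is gripped (22.3 mm opening, 1.7 N hook weight) and raised off the prongs. Next I'll draw it out towards the rail's -x and raise it.

Call:
arm_command(
  commands=[
    {"tx": 0, "ty": 0, "tz": -0.01, "twist": 0},
    {"tx": 0.02, "ty": 0, "tz": -0.01, "twist": 0},
    {"tx": 0.06, "ty": 0, "tz": -0.01, "twist": 0},
    {"tx": 0.1, "ty": 0, "tz": -0.01, "twist": 0},
    {"tx": 0.14, "ty": 0, "tz": -0.01, "twist": 0},
    {"tx": 0.18, "ty": 0, "tz": -0.01, "twist": 0},
    {"tx": 0.22, "ty": 0, "tz": -0.01, "twist": 0},
    {"tx": 0.24, "ty": 0, "tz": -0.01, "twist": 0},
  ],
)

```text
t: 6.72
eef_pos: [0.4704, 0.2636, 0.1383]
ee_rot: [3.141, -0.0, -2.812]
force: [-0.4, 0.5, -2.3]
width: 0.0219
gripper_force: 39.3
```

```bash
python3 - <<'E'
from fit import *
np.set_printoptions(precision=4,suppress=True,linewidth=200)
s=look('scene')
a=s[205:228,250:280].astype(int);print((a[:,:,0]-np.maximum(a[:,:,1],a[:,:,2])))
for x in((.549,.0225),(.546,.022)): print(proj('scene',(*x,.061)),proj('top',(*x,.061)))
t=look('top')
b=(228,187,250,204);kw=dict(k=1,off=14,cap=300)
print('ring',fit('top',b,t,ring,[(.548,.02,y) for y in(-.1,.1)],**kw))
a=t[176:204,237:241].astype(int);print(np.c_[np.arange(176,204),a.reshape(28,-1)])
go((.53,.15,.24),.06-np.pi)
E
```

```text
[[ 24  21  23  23  24  23  24  24  23  25  24  24  23  22  21  18  17  18  16  15  16  16  16  19  19  20  22  23  21  21]
 [ 23  22  23  20  22  23  23  23  24  24  25  27  27  26  25  23  23  21  20  20  17  17  15  15  14  14  17  18  20  21]
 [ 22  24  24  24  21  21  25  24  23  23  25  20  20  20  20  19  21  21  23  22  22  19  18  16  15  16  15  16  16  18]
 [ 21  22  22  23  23  22  17  12   8   6   5   5  -1   2   0   3   2   2  10  10  15  18  22  21  22  22  23  23  21  21]
 [ 22  21  22  19  15   7   0  -1  -3  -6  -6  -6  -5  -6  -9  -8  -5  -5  -5  -4  -1   4   7  11  14  18  22  23  25  24]
 [ 24  20  15   5   0  -4  -3  -4  -5  -8  -5  -7  -5  -6  -7  -8  -8  -6  -6  -3  -4  -6  -3  -6  -2   2   7  15  20  22]
 [ 15   2  -2  -6  -5  -9  -3  -7  -5  -6  -8  -7  -7  -8  -7  -4  -4  -5  -4  -7  -6  -6  -3  -5  -5  -4  -4   1  10  18]
 [ -4  -6  -4  -5  -7  -5  -3  -7  -8  -6  -4  -4  -7  -6  -8  -4  -3  -5  -4  -6  -5  -6  -7  -4  -6  -4  -4  -7  -3   7]
 [ -5  -6  -7  -4  -6  -5  -4  -6  -4  -4  -5  -6  -6  -6  -5  -3  -5  -6  -6  -5  -3  -4  -4  -1  -6  -6  -6  -2  -
[... 2827 characters left out ...]
61 163 156 161 163 156 157 160 153 151 153 147]
 [194 171 175 168 171 175 168 169 173 166 167 171 164]
 [195 172 176 168 172 176 169 171 176 168 171 175 168]
 [196 171 174 167 171 174 168 170 174 168 170 174 167]
 [197 172 176 169 172 175 169 170 174 168 171 174 168]
 [198 171 175 168 171 175 168 171 173 167 170 173 167]
 [199 162 165 159 165 168 162 163 166 159 159 163 156]
 [200 136 139 134 142 145 141 138 141 136 130 132 129]
 [201 102 105 104 106 109 107 104 106 104  98 100 101]
 [202  99 101  98 101 104 101 104 106 102 107 109 106]
 [203 129 131 126 132 133 129 130 132 127 131 134 129]]
at [0.4711 0.264  0.1385] -2.8112 F [-0.1  -1.03 -1.91] tx -0.0750 ty -0.5079 tz -0.4061 twist 0.0861
```

Call:
arm_command(
  commands=[
    {"tx": 0, "ty": 0, "tz": -0.03, "twist": 0},
    {"tx": 0, "ty": -0.02, "tz": -0.1, "twist": 0.005},
    {"tx": 0, "ty": -0.08, "tz": -0.18, "twist": 0.015},
    {"tx": 0.02, "ty": -0.16, "tz": -0.26, "twist": 0.03},
    {"tx": 0.04, "ty": -0.25, "tz": -0.32, "twist": 0.04},
    {"tx": 0.05, "ty": -0.35, "tz": -0.36, "twist": 0.05},
    {"tx": 0.06, "ty": -0.45, "tz": -0.38, "twist": 0.07},
    {"tx": 0.06, "ty": -0.55, "tz": -0.386, "twist": 0.0864},
  ],
)

```text
t: 7.48
eef_pos: [0.5033, 0.1285, 0.2367]
ee_rot: [3.14, 0.003, -3.086]
force: [0.2, 0.3, -1.8]
width: 0.022
gripper_force: 39.3
```

```bash
python3 - <<'E'
from fit import *
np.set_printoptions(precision=4,suppress=True,linewidth=200)
go((.529,.020,.235),.06-np.pi)
w=.195;n=np.array([np.cos(w),np.sin(w)])
for ax in(.547,.5535):
    A=np.array([ax,.0225]);f=lambda d,z:round(float(proj('top',(*(A+d*n),z))[1]),1)
    print(ax,'near bore rim',f(-.032,.083),'far bore rim',f(.032,.083),'liner outer',f(-.035,.083),f(.035,.083),'lip',f(.0145,.05),'lipback',f(.032,.05),'key edge',f(-.0265,.04),'ring',f(-.0045,.061))
print('well outer',[round(float(proj('top',(*(np.array([.5507,.0218])+d*n),.085))[1]),1) for d in(-.047,.047)])
t=look('top')
a=t[160:220,238].astype(int).mean(1);print({r:int(a[r-160]) for r in range(160,220)})
E
```

```text
at [0.5033 0.1285 0.2367] -3.086 F [ 0.2   0.28 -1.83] tx -0.0787 ty -0.4391 tz 0.0069 twist -0.0014
0.547 near bore rim 203.8 far bore rim 175.8 liner outer 205.1 174.5 lip 185.2 lipback 177.8 key edge 203.0 ring 192.8
0.5535 near bore rim 200.9 far bore rim 172.9 liner outer 202.2 171.6 lip 182.4 lipback 175.0 key edge 200.2 ring 189.9
well outer [208.6, 167.5]
{160: 180, 161: 179, 162: 178, 163: 175, 164: 170, 165: 157, 166: 136, 167: 124, 168: 135, 169: 142, 170: 132, 171: 101, 172: 88, 173: 126, 174: 156, 175: 131, 176: 105, 177: 111, 178: 116, 179: 124, 180: 133, 181: 139, 182: 140, 183: 142, 184: 139, 185: 150, 186: 176, 187: 193, 188: 191, 189: 166, 190: 129, 191: 115, 192: 138, 193: 169, 194: 182, 195: 184, 196: 183, 197: 184, 198: 183, 199: 176, 200: 153, 201: 114, 202: 105, 203: 128, 204: 136, 205: 111, 206: 93, 207: 99, 208: 105, 209: 86, 210: 69, 211: 67, 212: 68, 213: 69, 214: 69, 215: 70, 216: 72, 217: 87, 218: 113, 219: 128}
```

Call:
arm_command(
  commands=[
    {"tx": -0.01, "ty": -0.08, "tz": 0, "twist": 0},
    {"tx": -0.02, "ty": -0.15, "tz": 0, "twist": 0},
    {"tx": -0.035, "ty": -0.22, "tz": 0, "twist": 0},
    {"tx": -0.045, "ty": -0.29, "tz": 0, "twist": 0},
    {"tx": -0.06, "ty": -0.36, "tz": 0, "twist": 0},
    {"tx": -0.07, "ty": -0.41, "tz": 0, "twist": 0},
    {"tx": -0.073, "ty": -0.435, "tz": 0, "twist": 0},
    {"tx": -0.073, "ty": -0.443, "tz": 0, "twist": 0},
  ],
)

```text
t: 8.2
eef_pos: [0.5275, 0.019, 0.2348]
ee_rot: [-3.141, 0.0, -3.085]
force: [1.0, 0.6, -0.7]
width: 0.0223
gripper_force: 39.3
```

Call:
arm_command(
  commands=[
    {"tx": 0, "ty": 0, "tz": 0, "twist": 0},
    {"tx": 0, "ty": 0, "tz": 0, "twist": 0},
    {"tx": 0, "ty": 0, "tz": 0, "twist": 0},
    {"tx": 0, "ty": 0, "tz": 0, "twist": 0},
    {"tx": 0, "ty": 0, "tz": 0, "twist": 0},
    {"tx": 0, "ty": 0, "tz": 0, "twist": 0},
    {"tx": 0, "ty": 0, "tz": 0, "twist": 0},
    {"tx": 0, "ty": 0, "tz": 0, "twist": 0},
  ],
)

```text
t: 8.87
eef_pos: [0.5269, 0.0199, 0.2346]
ee_rot: [3.142, -0.0, -3.083]
force: [0.3, 0.2, -1.6]
width: 0.0222
gripper_force: 39.3
```

```bash
python3 - <<'E'
from fit import *
np.set_printoptions(precision=4,suppress=True,linewidth=200)
s=look('scene','s4.png',(210,120,310,260),4.2)
go((.527,.020,.235),.06-np.pi)
e=get_state()['eef_pos'];g=np.array([.527,.020,.253])
for nm,d in(('gripc',(0,0,0)),('collar',(0,0,-.036)),('foot',(0,0,-.1335)),('tip',(.013,0,-.127))):
    p=g+np.array([d[0]*np.cos(.06),d[0]*np.sin(.06),d[2]]);u=proj('scene',p);print(nm,u,((u-[210,120])+.5)*4.2)
print('hook_foot',[(round(a['score'],2),a['uv']) for a in spot_point('hook_foot','scene')[:2]],'grip',[(round(a['score'],2),a['uv']) for a in spot_point('hook_grip','scene')[:2]])
E
```

```text
at [0.527  0.0199 0.2346] -3.0832 F [-0.32  0.04 -0.36] tx -0.0001 ty 0.0004 tz -0.0017 twist -0.0005
gripc [271.1543 155.0115] [258.948  149.1483]
collar [270.5939 168.1019] [256.5943 204.1282]
foot [269.175  201.2478] [250.6348 343.341 ]
tip [266.7501 201.3239] [240.4503 343.6606]
hook_foot [(0.81, [268.6, 202.3])] grip [(0.78, [269.5, 154.5])]
```

View pics/s4.png

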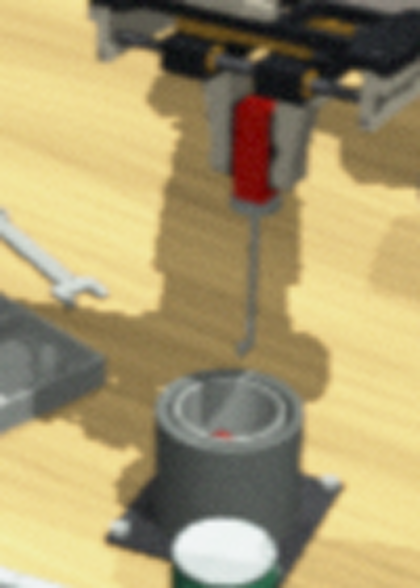

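The picture shows the hook hanging straight, foot near (250,345) in the crop, close to the predicted pixels. The ring's -y half shows just above the near rim at (222,434). I'll descend into the well on the ring's -x side.

Call:
arm_command(
  commands=[
    {"tx": 0, "ty": 0, "tz": 0.02, "twist": 0},
    {"tx": 0, "ty": 0, "tz": 0.05, "twist": 0},
    {"tx": 0, "ty": 0, "tz": 0.085, "twist": 0},
    {"tx": 0, "ty": 0, "tz": 0.12, "twist": 0},
    {"tx": 0, "ty": 0, "tz": 0.15, "twist": 0},
    {"tx": 0, "ty": 0, "tz": 0.18, "twist": 0},
    {"tx": 0, "ty": 0, "tz": 0.195, "twist": 0},
    {"tx": 0, "ty": 0, "tz": 0.2, "twist": 0},
  ],
)

```text
t: 9.68
eef_pos: [0.5265, 0.0197, 0.1834]
ee_rot: [-3.141, -0.002, -3.083]
force: [-0.2, 0.4, -1.7]
width: 0.0227
gripper_force: 39.3
```

Call:
arm_command(
  commands=[
    {"tx": 0, "ty": 0, "tz": 0.01, "twist": 0},
    {"tx": 0, "ty": 0, "tz": 0.025, "twist": 0},
    {"tx": 0, "ty": 0, "tz": 0.04, "twist": 0},
    {"tx": 0, "ty": 0, "tz": 0.055, "twist": 0},
    {"tx": 0, "ty": 0, "tz": 0.07, "twist": 0},
    {"tx": 0, "ty": 0, "tz": 0.085, "twist": 0},
    {"tx": 0, "ty": 0, "tz": 0.095, "twist": 0},
    {"tx": 0, "ty": 0, "tz": 0.098, "twist": 0},
  ],
)

```text
t: 10.35
eef_pos: [0.5267, 0.0197, 0.1595]
ee_rot: [-3.141, -0.001, -3.083]
force: [0.6, -0.3, -1.3]
width: 0.0225
gripper_force: 39.3
```

```bash
python3 - <<'E'
from h import *
F=[]
for i in range(5): F.append(get_state()['force']); look('scene')
print(np.array(F).round(2));go((.527,.020,.1605),.06-np.pi)
E
```

```text
[[ 0.63 -0.28 -1.35]
 [ 0.02  0.55 -1.33]
 [-0.42  0.22 -0.77]
 [ 0.19  0.39 -1.84]
 [ 0.06 -0.07 -1.1 ]]
at [0.5271 0.0198 0.1603] -3.0833 F [ 1.17 -0.26 -1.67] tx 0.0004 ty 0.0007 tz -0.0010 twist -0.0005
```

Call:
arm_command(
  commands=[
    {"tx": -0.005, "ty": 0, "tz": 0, "twist": 0},
    {"tx": -0.012, "ty": 0, "tz": 0, "twist": 0},
    {"tx": -0.021, "ty": 0, "tz": 0, "twist": 0},
    {"tx": -0.03, "ty": 0, "tz": 0, "twist": 0},
    {"tx": -0.039, "ty": 0, "tz": 0, "twist": 0},
    {"tx": -0.048, "ty": 0, "tz": 0, "twist": 0},
    {"tx": -0.056, "ty": 0, "tz": 0, "twist": 0},
    {"tx": -0.062, "ty": 0, "tz": 0, "twist": 0},
  ],
)

```text
t: 11.27
eef_pos: [0.5427, 0.0207, 0.16]
ee_rot: [-3.142, -0.0, -3.083]
force: [-0.2, 0.1, -1.2]
width: 0.0224
gripper_force: 39.3
```

```bash
cat >> h.py <<'E'
def feel(k=6):
    F=[];M=[];P=[]
    for i in range(k):
        s=get_state();F.append(s['force']);M.append(s['moment']);P.append(s['eef_pos']);grab_frame('scene')
    print('t',round(s['t'],2),'F',np.mean(F[1:],0).round(2),'M',np.mean(M[1:],0).round(3),'pos',np.mean(P[1:],0).round(4))
E
python3 -c "
from h import *
feel()"
```

```text
t 11.52 F [ 0.27 -0.07 -1.6 ] M [-0.03  -0.042 -0.003] pos [0.5426 0.0207 0.16  ]
```

Call:
arm_command(
  commands=[
    {"tx": 0, "ty": 0, "tz": -0.003, "twist": 0},
    {"tx": 0, "ty": 0, "tz": -0.006, "twist": 0},
    {"tx": 0, "ty": 0, "tz": -0.01, "twist": 0},
    {"tx": 0, "ty": 0, "tz": -0.014, "twist": 0},
    {"tx": 0, "ty": 0, "tz": -0.018, "twist": 0},
    {"tx": 0, "ty": 0, "tz": -0.021, "twist": 0},
    {"tx": 0, "ty": 0, "tz": -0.024, "twist": 0},
    {"tx": 0, "ty": 0, "tz": -0.026, "twist": 0},
  ],
)

```text
t: 12.23
eef_pos: [0.5425, 0.0207, 0.1667]
ee_rot: [3.142, 0.0, -3.083]
force: [0.5, 0.2, -0.6]
width: 0.022
gripper_force: 39.3
```

```bash
python3 -c "
from h import *
feel()"
```

```text
t 12.48 F [-0.17  0.08 -1.67] M [-0.016 -0.019 -0.014] pos [0.5425 0.0207 0.1666]
```

Call:
arm_command(
  commands=[
    {"tx": 0, "ty": 0, "tz": -0.004, "twist": 0},
    {"tx": 0, "ty": 0, "tz": -0.008, "twist": 0},
    {"tx": 0.002, "ty": 0, "tz": -0.008, "twist": 0},
    {"tx": 0.004, "ty": -0.001, "tz": -0.008, "twist": 0},
    {"tx": 0.008, "ty": -0.001, "tz": -0.008, "twist": 0},
    {"tx": 0.012, "ty": -0.002, "tz": -0.008, "twist": 0},
    {"tx": 0.016, "ty": -0.002, "tz": -0.008, "twist": 0},
    {"tx": 0.02, "ty": -0.003, "tz": -0.008, "twist": 0},
  ],
)

```text
t: 13.2
eef_pos: [0.5378, 0.0198, 0.1687]
ee_rot: [3.141, 0.001, -3.083]
force: [2.5, 0.4, -1.4]
width: 0.0226
gripper_force: 39.3
```

```bash
python3 -c "
from fit import *
feel()
np.set_printoptions(linewidth=200)
a=grab_frame('scene')[218:228,250:280].astype(int);print((a[:,:,0]-np.maximum(a[:,:,1],a[:,:,2])))"
```

```text
t 13.45 F [ 1.43  0.71 -1.93] M [ 0.135 -0.722 -0.009] pos [0.5378 0.0198 0.1687]
[[ -4  -6  -5  -6  -5  -4  -4  -6  -2  -2  -5  -5  -5  -4  -5  -5  -5  -6  -4  -4  -4  -3  -4  -6  -3  -1  -5  -7  -4  -6]
 [ -8  -4  -6  -5  -5  -5  -3  -5  -5  -4  -3  -5  -3  -3  -6  -4  -6  -5  -3  -6  -4  -3  -7  -6  -4  -4  -6  -6  -7  -5]
 [ -7  -4  -4  -6  -5  -3  -8  -2  -4  -3  -2  -4  -3  -5  -5  -3  -3  -1  -4  -1  -5  -4  -3  -3  -5  -5  -6  -8  -6  -5]
 [ -9  -7  -7  -6  -5  -4  -6  -5  -2  -4  -2   2   6   1  -4  -4  -6  -2  -3  -6  -5  -5  -3  -5  -3  -6  -6  -5  -8  -7]
 [ -6  -8  -4  -5  -5  -7  -5  -4  -7  -1   3  20  28  22   8  -1  -3   0  -4  -6  -3  -6  -4  -5  -6  -5  -7  -8  -3  -6]
 [ -6  -8  -7  -5  -4  -5  -5  -4  -3   3  13  27  37  35  24  13   3  -5  -3  -6  -5  -6  -9  -7  -4  -6  -4  -9  -6  -5]
 [ -5  -3  -6  -7  -5  -7  -8  -4  -4  -2  -1   4   5  11  10  14   8  -4  -7  -7  -9  -6  -5  -6  -7  -9  -6  -5  -7  -7]
 [ -4  -3  -5  -6  -3  -7  -7  -5  -4  -8  -5  -6  -4  -3  -3  -1   0  -5  -8  -7  -6  -8  -8  -5  -5  -4  -5  -3  -5  -5]
 [ -2  -3  -2  -4  -4  -6  -6  -6  -8  -7  -9  -7  -6  -7  -6  -4  -3 -10  -5  -5  -5  -6  -4  -7  -6  -6  -4  -5  -3  -5]
 [  0  -5  -4  -5  -4  -6  -3  -5  -6  -6  -6  -6  -7  -5  -7  -8  -6  -7  -7  -7  -6  -7  -7  -3  -6  -5  -7  -5  -8  -4]]
```

Call:
arm_command(
  commands=[
    {"tx": 0.001, "ty": 0, "tz": 0, "twist": 0},
    {"tx": 0.002, "ty": 0, "tz": 0, "twist": 0},
    {"tx": 0.003, "ty": 0, "tz": 0, "twist": 0},
    {"tx": 0.004, "ty": -0.001, "tz": 0, "twist": 0},
    {"tx": 0.005, "ty": -0.001, "tz": 0, "twist": 0},
    {"tx": 0.006, "ty": -0.001, "tz": 0, "twist": 0},
    {"tx": 0.007, "ty": -0.001, "tz": 0, "twist": 0},
    {"tx": 0.008, "ty": -0.001, "tz": 0, "twist": 0},
  ],
)

```text
t: 14.22
eef_pos: [0.5355, 0.0193, 0.1686]
ee_rot: [-3.142, -0.0, -3.083]
force: [2.6, 0.6, -0.8]
width: 0.0222
gripper_force: 39.3
```

```bash
python3 -c "
from h import *
feel()"
```

```text
t 14.47 F [ 2.12  0.21 -1.39] M [ 0.057 -0.998 -0.037] pos [0.5354 0.0192 0.1685]
```

Call:
arm_command(
  commands=[
    {"tx": 0.001, "ty": 0, "tz": 0, "twist": 0},
    {"tx": 0.002, "ty": 0, "tz": 0, "twist": 0},
    {"tx": 0.003, "ty": 0, "tz": 0, "twist": 0},
    {"tx": 0.004, "ty": -0.001, "tz": 0, "twist": 0},
    {"tx": 0.005, "ty": -0.001, "tz": 0, "twist": 0},
    {"tx": 0.006, "ty": -0.001, "tz": 0, "twist": 0},
    {"tx": 0.007, "ty": -0.001, "tz": 0, "twist": 0},
    {"tx": 0.008, "ty": -0.001, "tz": 0, "twist": 0},
  ],
)

```text
t: 15.18
eef_pos: [0.5337, 0.019, 0.1686]
ee_rot: [3.142, 0.0, -3.083]
force: [2.6, 0.4, -2.7]
width: 0.0224
gripper_force: 39.3
```

```bash
python3 -c "
from h import *
feel()
look('scene','s5.png',(225,170,305,245),7)"
```

```text
t 15.43 F [ 3.6   0.24 -1.59] M [ 0.069 -1.452 -0.005] pos [0.5337 0.019  0.1686]
```

View pics/s5.png

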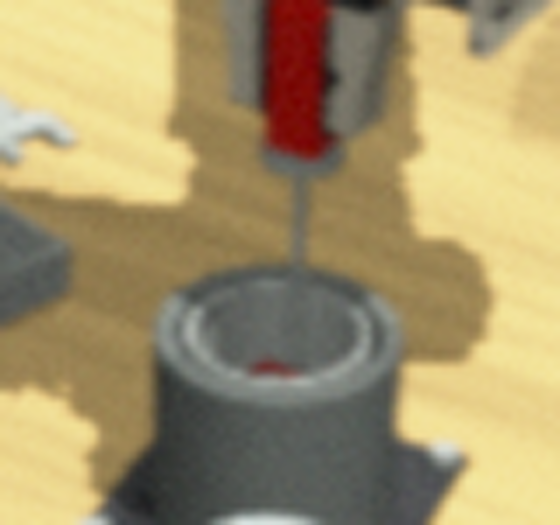

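The picture shows the shank in the bore at (300,270) with the ring still visible at (272,370). I'll back off a little to tell wall contact from a tilt.

Call:
arm_command(
  commands=[
    {"tx": -0.001, "ty": 0, "tz": 0, "twist": 0},
    {"tx": -0.002, "ty": 0, "tz": 0, "twist": 0},
    {"tx": -0.003, "ty": 0, "tz": 0, "twist": 0},
    {"tx": -0.004, "ty": 0.001, "tz": 0, "twist": 0},
    {"tx": -0.005, "ty": 0.001, "tz": 0, "twist": 0},
    {"tx": -0.006, "ty": 0.001, "tz": 0, "twist": 0},
    {"tx": -0.007, "ty": 0.001, "tz": 0, "twist": 0},
    {"tx": -0.008, "ty": 0.001, "tz": 0, "twist": 0},
  ],
)

```text
t: 16.2
eef_pos: [0.5352, 0.0192, 0.1683]
ee_rot: [-3.142, -0.001, -3.083]
force: [1.9, 0.1, -2.1]
width: 0.0223
gripper_force: 39.3
```

```bash
python3 -c "
from h import *
feel()
np.set_printoptions(linewidth=200)
a=grab_frame('scene')[218:228,254:272].astype(int);print((a[:,:,0]-np.maximum(a[:,:,1],a[:,:,2])))
for x in range(0,12,3): print(x,proj('scene',(.549-.00098*x,.0225-.000195*x,.06)).round(2))"
```

```text
t 16.45 F [ 1.16 -0.09 -2.21] M [-0.007 -0.724  0.005] pos [0.5353 0.0192 0.1684]
[[ -7  -4  -7  -3  -5  -4  -2  -4  -5  -5  -5  -5  -5  -3  -3  -6  -5  -7]
 [ -6  -4  -4  -1  -5  -5  -4  -5  -1  -6  -3  -4  -5  -2  -3  -6  -7  -4]
 [ -9  -4  -6  -6  -4  -2  -3  -3  -3  -3  -6  -5  -5  -5  -3  -5  -5  -6]
 [ -4  -4  -7  -4  -4  -4   2   5  15  17   9   1  -2  -5  -2  -4  -7  -5]
 [ -5  -8  -6  -4  -5  -1  10  35  50  53  41  22  14   3   1  -8  -5  -5]
 [ -8  -6  -5  -7  -4  -5   8  21  25  25  26  39  37  11  -1  -5  -6  -5]
 [ -9  -7  -9  -6  -6  -5  -6  -3  -1  -1   2   6  10  -5  -4  -7  -6  -7]
 [ -5 -10  -4  -6  -3  -6  -6  -5  -6  -6  -4  -4  -1  -5  -7  -7  -7  -7]
 [ -2  -5  -7  -6  -8  -9  -8  -7  -7  -7 -10  -8  -5  -7  -7  -9  -6  -8]
 [ -3  -5  -7  -4  -1  -8  -5  -7  -8  -4  -6  -8  -6  -7  -7  -7  -4  -5]]
0 [264.57 224.05]
3 [265.01 223.46]
6 [265.44 222.88]
9 [265.88 222.3 ]
```

Call:
arm_command(
  commands=[
    {"tx": -0.001, "ty": 0, "tz": 0, "twist": 0},
    {"tx": -0.002, "ty": 0, "tz": 0, "twist": 0},
    {"tx": -0.003, "ty": 0, "tz": 0, "twist": 0},
    {"tx": -0.003, "ty": 0, "tz": -0.001, "twist": 0},
    {"tx": -0.003, "ty": 0, "tz": -0.002, "twist": 0},
    {"tx": -0.003, "ty": 0, "tz": -0.003, "twist": 0},
    {"tx": -0.003, "ty": 0, "tz": -0.004, "twist": 0},
    {"tx": -0.003, "ty": 0, "tz": -0.004, "twist": 0},
  ],
)

```text
t: 17.22
eef_pos: [0.5364, 0.0194, 0.1697]
ee_rot: [3.142, 0.0, -3.083]
force: [1.6, 0.5, -2.5]
width: 0.0224
gripper_force: 39.3
```

```bash
python3 -c "
from h import *
feel()"
```

```text
t 17.47 F [ 1.23 -0.25 -2.13] M [-0.041 -0.737 -0.023] pos [0.5364 0.0194 0.1697]
```

Call:
arm_command(
  commands=[
    {"tx": -0.001, "ty": 0, "tz": 0, "twist": 0},
    {"tx": -0.002, "ty": 0, "tz": 0, "twist": 0},
    {"tx": -0.003, "ty": 0, "tz": 0, "twist": 0},
    {"tx": -0.004, "ty": 0, "tz": 0, "twist": 0},
    {"tx": -0.005, "ty": 0, "tz": 0, "twist": 0},
    {"tx": -0.006, "ty": 0, "tz": 0, "twist": 0},
    {"tx": -0.007, "ty": 0, "tz": 0, "twist": 0},
    {"tx": -0.007, "ty": 0, "tz": 0, "twist": 0},
  ],
)

```text
t: 18.18
eef_pos: [0.538, 0.0194, 0.1695]
ee_rot: [-3.142, -0.0, -3.083]
force: [1.8, -0.0, -2.8]
width: 0.0224
gripper_force: 39.3
```

```bash
python3 -c "
from h import *
feel()"
```

```text
t 18.43 F [ 0.99 -0.4  -2.33] M [-0.07  -0.671 -0.026] pos [0.538  0.0194 0.1696]
```

Call:
arm_command(
  commands=[
    {"tx": -0.002, "ty": 0, "tz": 0, "twist": 0},
    {"tx": -0.004, "ty": 0, "tz": 0, "twist": 0},
    {"tx": -0.006, "ty": 0, "tz": 0, "twist": 0},
    {"tx": -0.008, "ty": 0, "tz": 0, "twist": 0},
    {"tx": -0.01, "ty": 0, "tz": 0, "twist": 0},
    {"tx": -0.012, "ty": 0, "tz": 0, "twist": 0},
    {"tx": -0.014, "ty": 0, "tz": 0, "twist": 0},
    {"tx": -0.014, "ty": 0, "tz": 0, "twist": 0},
  ],
)

```text
t: 19.15
eef_pos: [0.5416, 0.0197, 0.1695]
ee_rot: [-3.142, -0.0, -3.083]
force: [0.3, 0.3, -1.1]
width: 0.0223
gripper_force: 39.3
```

```bash
python3 -c "
from h import *
feel()
np.set_printoptions(linewidth=200)
a=grab_frame('scene')[219:227,254:272].astype(int);print((a[:,:,0]-np.maximum(a[:,:,1],a[:,:,2])))"
```

```text
t 19.4 F [-0.03  0.   -1.71] M [-0.015  0.004  0.001] pos [0.5415 0.0196 0.1695]
[[ -5  -4  -4  -2  -1  -5  -2  -3  -4  -2  -3  -4  -5  -4  -7  -4  -4  -4]
 [ -5  -4  -6   0  -3  -1  -4  -4  -4  -1  -4  -4  -6  -5  -5  -4  -5  -4]
 [ -4  -8  -7  -3  -3  -4  -2  -3   1   1  -3  -5  -5  -5  -2  -4  -3  -3]
 [ -2  -5  -5  -4  -1  -2   3  15  21  15   5   0  -4  -6  -6  -2  -4  -5]
 [ -6  -5  -5  -6  -7  -1  12  29  39  42  27   8  -2  -5  -6  -4 -10  -7]
 [ -6  -5  -7  -4  -4  -1  -1   6  10  16  15   8  -2  -4  -7  -7  -7  -6]
 [ -7  -7  -6  -6  -7  -8  -7  -4  -2  -1  -1  -2  -5  -5  -6  -7  -2  -6]
 [ -4  -3  -7  -6  -5  -6  -8  -6  -9  -7  -8  -5  -4  -8  -6  -6  -4  -8]]
```

The backed-off force shows the key only tilted, because floor friction is high. So I'll hang it about 1 mm off the floor (3 mm free under the lip) and ease it across upright.

Call:
arm_command(
  commands=[
    {"tx": 0, "ty": 0, "tz": -0.001, "twist": 0},
    {"tx": 0, "ty": 0, "tz": -0.002, "twist": 0},
    {"tx": 0, "ty": 0, "tz": -0.003, "twist": 0},
    {"tx": 0, "ty": 0, "tz": -0.004, "twist": 0},
    {"tx": 0, "ty": 0, "tz": -0.005, "twist": 0},
    {"tx": 0, "ty": 0, "tz": -0.006, "twist": 0},
    {"tx": 0, "ty": 0, "tz": -0.007, "twist": 0},
    {"tx": 0, "ty": 0, "tz": -0.007, "twist": 0},
  ],
)

```text
t: 20.17
eef_pos: [0.5414, 0.0197, 0.1711]
ee_rot: [3.142, -0.0, -3.083]
force: [0.9, 0.2, -3.6]
width: 0.0223
gripper_force: 39.3
```

```bash
python3 -c "
from h import *
feel()"
```

```text
t 20.42 F [ 0.48  0.06 -4.66] M [-0.005 -0.24  -0.001] pos [0.5414 0.0196 0.1711]
```

Call:
arm_command(
  commands=[
    {"tx": 0, "ty": 0, "tz": -0.001, "twist": 0},
    {"tx": 0, "ty": 0, "tz": -0.002, "twist": 0},
    {"tx": 0, "ty": 0, "tz": -0.003, "twist": 0},
    {"tx": 0, "ty": 0, "tz": -0.003, "twist": 0},
    {"tx": 0, "ty": 0, "tz": -0.003, "twist": 0},
    {"tx": 0, "ty": 0, "tz": -0.003, "twist": 0},
    {"tx": 0, "ty": 0, "tz": -0.003, "twist": 0},
    {"tx": 0, "ty": 0, "tz": -0.003, "twist": 0},
  ],
)

```text
t: 21.13
eef_pos: [0.5415, 0.0196, 0.1721]
ee_rot: [3.142, -0.0, -3.083]
force: [0.2, 0.4, -5.3]
width: 0.0224
gripper_force: 39.3
```

```bash
python3 -c "
from h import *
feel()"
```

```text
t 21.38 F [ 0.31  0.39 -6.2 ] M [-0.026  0.027  0.01 ] pos [0.5415 0.0196 0.1721]
```

Call:
arm_command(
  commands=[
    {"tx": 0.001, "ty": 0, "tz": -0.001, "twist": 0},
    {"tx": 0.003, "ty": 0, "tz": -0.001, "twist": 0},
    {"tx": 0.005, "ty": -0.001, "tz": -0.001, "twist": 0},
    {"tx": 0.007, "ty": -0.001, "tz": -0.001, "twist": 0},
    {"tx": 0.009, "ty": -0.001, "tz": -0.001, "twist": 0},
    {"tx": 0.011, "ty": -0.001, "tz": -0.001, "twist": 0},
    {"tx": 0.013, "ty": -0.002, "tz": -0.001, "twist": 0},
    {"tx": 0.015, "ty": -0.002, "tz": -0.001, "twist": 0},
  ],
)

```text
t: 22.1
eef_pos: [0.5377, 0.0189, 0.1723]
ee_rot: [-3.142, -0.0, -3.083]
force: [1.0, -0.1, -6.1]
width: 0.0224
gripper_force: 39.3
```

```bash
python3 -c "
from h import *
feel()"
```

```text
t 22.35 F [ 0.    0.02 -6.25] M [-0.017  0.034 -0.005] pos [0.5377 0.0189 0.1723]
```

Call:
arm_command(
  commands=[
    {"tx": 0.001, "ty": 0, "tz": 0, "twist": 0},
    {"tx": 0.002, "ty": 0, "tz": 0, "twist": 0},
    {"tx": 0.003, "ty": 0, "tz": 0, "twist": 0},
    {"tx": 0.004, "ty": -0.001, "tz": 0, "twist": 0},
    {"tx": 0.005, "ty": -0.001, "tz": 0, "twist": 0},
    {"tx": 0.006, "ty": -0.001, "tz": 0, "twist": 0},
    {"tx": 0.006, "ty": -0.001, "tz": 0, "twist": 0},
    {"tx": 0.006, "ty": -0.001, "tz": 0, "twist": 0},
  ],
)

```text
t: 23.07
eef_pos: [0.5363, 0.0186, 0.1723]
ee_rot: [-3.142, 0.0, -3.083]
force: [0.1, 0.6, -5.2]
width: 0.0224
gripper_force: 39.3
```

```bash
python3 -c "
from h import *
feel()"
```

```text
t 23.32 F [-0.16  0.32 -6.24] M [-0.045  0.009  0.002] pos [0.5363 0.0186 0.1723]
```

Call:
arm_command(
  commands=[
    {"tx": 0.001, "ty": 0, "tz": 0, "twist": 0},
    {"tx": 0.002, "ty": 0, "tz": 0, "twist": 0},
    {"tx": 0.003, "ty": 0, "tz": 0, "twist": 0},
    {"tx": 0.004, "ty": -0.001, "tz": 0, "twist": 0},
    {"tx": 0.005, "ty": -0.001, "tz": 0, "twist": 0},
    {"tx": 0.006, "ty": -0.001, "tz": 0, "twist": 0},
    {"tx": 0.006, "ty": -0.001, "tz": 0, "twist": 0},
    {"tx": 0.006, "ty": -0.001, "tz": 0, "twist": 0},
  ],
)

```text
t: 24.03
eef_pos: [0.5348, 0.0182, 0.1723]
ee_rot: [3.142, -0.0, -3.083]
force: [0.6, 0.2, -5.8]
width: 0.0223
gripper_force: 39.3
```

```bash
python3 -c "
from h import *
feel()"
```

```text
t 24.28 F [ 0.56  0.16 -5.92] M [-0.037  0.02  -0.017] pos [0.5348 0.0183 0.1723]
```

Call:
arm_command(
  commands=[
    {"tx": 0.001, "ty": 0, "tz": 0, "twist": 0},
    {"tx": 0.002, "ty": 0, "tz": 0, "twist": 0},
    {"tx": 0.003, "ty": 0, "tz": 0, "twist": 0},
    {"tx": 0.004, "ty": 0, "tz": 0, "twist": 0},
    {"tx": 0.005, "ty": 0, "tz": 0, "twist": 0},
    {"tx": 0.005, "ty": 0, "tz": 0, "twist": 0},
    {"tx": 0.005, "ty": 0, "tz": 0, "twist": 0},
    {"tx": 0.005, "ty": 0, "tz": 0, "twist": 0},
  ],
)

```text
t: 25.0
eef_pos: [0.5336, 0.0182, 0.1723]
ee_rot: [3.142, 0.0, -3.083]
force: [0.2, 0.2, -6.1]
width: 0.0223
gripper_force: 39.3
```

```bash
python3 -c "
from h import *
feel()
np.set_printoptions(linewidth=200)
a=grab_frame('scene')[218:227,254:272].astype(int);print((a[:,:,0]-np.maximum(a[:,:,1],a[:,:,2])))"
```

```text
t 25.25 F [-0.3   0.24 -6.03] M [-0.012  0.025  0.013] pos [0.5336 0.0182 0.1723]
[[-5 -2 -5 -2 -6 -4 -3 -4 -3 -4 -3 -3 -4 -3 -3 -3 -2 -4]
 [-5 -2 -4 -1 -6 -4 -4 -3 -4 -2 -3 -3 -5 -3 -3 -2 -3 -3]
 [-7 -6 -4 -4 -4 -5 -2  0  7 14 14  6 -3 -1 -4  0 -4 -6]
 [-6 -2 -3 -5 -5 -3 -2 12 35 47 47 37 20 11  1  0 -3 -4]
 [-4 -3 -5 -6 -4 -6 -1 18 38 29 22 34 49 51 34  4 -5 -3]
 [-6 -4 -7 -7 -7 -5 -1  9 16  5 -1  7 26 50 46 11 -4 -6]
 [-3 -9 -5 -6 -5 -6 -4 -3 -3 -2 -7 -6  1  6  6  0 -5 -5]
 [-8 -7 -6 -4 -6 -8 -8 -6 -5 -5 -7 -6 -5 -5 -6 -5 -5 -9]
 [-2 -5 -6 -7 -6 -7 -6 -5 -7 -3 -8 -7 -7 -6 -5 -6 -6 -6]]
```

Call:
arm_command(
  commands=[
    {"tx": 0.001, "ty": 0, "tz": 0, "twist": 0},
    {"tx": 0.002, "ty": 0, "tz": 0, "twist": 0},
    {"tx": 0.003, "ty": 0, "tz": 0, "twist": 0},
    {"tx": 0.004, "ty": -0.001, "tz": 0, "twist": 0},
    {"tx": 0.004, "ty": -0.001, "tz": 0, "twist": 0},
    {"tx": 0.004, "ty": -0.001, "tz": 0, "twist": 0},
    {"tx": 0.004, "ty": -0.001, "tz": 0, "twist": 0},
    {"tx": 0.004, "ty": -0.001, "tz": 0, "twist": 0},
  ],
)

```text
t: 26.02
eef_pos: [0.5326, 0.0179, 0.1723]
ee_rot: [3.142, 0.0, -3.083]
force: [0.3, 0.6, -6.2]
width: 0.0224
gripper_force: 39.3
```

```bash
python3 -c "
from h import *
feel()"
```

```text
t 26.27 F [ 0.06 -0.34 -5.9 ] M [-0.025  0.008 -0.003] pos [0.5326 0.0179 0.1723]
```

Call:
arm_command(
  commands=[
    {"tx": 0.001, "ty": 0, "tz": 0, "twist": 0},
    {"tx": 0.002, "ty": 0, "tz": 0, "twist": 0},
    {"tx": 0.003, "ty": 0, "tz": 0, "twist": 0},
    {"tx": 0.004, "ty": -0.001, "tz": 0, "twist": 0},
    {"tx": 0.005, "ty": -0.001, "tz": 0, "twist": 0},
    {"tx": 0.005, "ty": -0.001, "tz": 0, "twist": 0},
    {"tx": 0.005, "ty": -0.001, "tz": 0, "twist": 0},
    {"tx": 0.005, "ty": -0.001, "tz": 0, "twist": 0},
  ],
)

```text
t: 26.98
eef_pos: [0.5315, 0.0176, 0.1724]
ee_rot: [3.141, 0.0, -3.083]
force: [1.4, -0.7, -5.1]
width: 0.0223
gripper_force: 39.3
```

```bash
python3 -c "
from h import *
feel()"
```

```text
t 27.23 F [ 0.43  0.4  -5.29] M [ 0.054 -0.307  0.006] pos [0.5315 0.0176 0.1724]
```

Call:
arm_command(
  commands=[
    {"tx": -0.001, "ty": 0, "tz": 0, "twist": 0},
    {"tx": -0.002, "ty": 0, "tz": 0, "twist": 0},
    {"tx": -0.003, "ty": 0, "tz": 0, "twist": 0},
    {"tx": -0.003, "ty": 0, "tz": 0, "twist": 0},
    {"tx": -0.003, "ty": 0, "tz": 0, "twist": 0},
    {"tx": -0.003, "ty": 0, "tz": 0, "twist": 0},
    {"tx": -0.003, "ty": 0, "tz": 0, "twist": 0},
    {"tx": -0.003, "ty": 0, "tz": 0, "twist": 0},
  ],
)

```text
t: 27.95
eef_pos: [0.532, 0.0176, 0.1723]
ee_rot: [-3.142, -0.0, -3.083]
force: [-0.3, -0.5, -6.7]
width: 0.0221
gripper_force: 39.3
```

```bash
python3 -c "
from h import *
feel()"
```

```text
t 28.2 F [-0.31  0.23 -5.81] M [-0.021  0.014  0.011] pos [0.5321 0.0176 0.1723]
```

Wall touch was felt (about 0.6 N) and then just released. The key hangs upright beside the wall, so I'll lift slowly past the lip.

Call:
arm_command(
  commands=[
    {"tx": 0, "ty": 0, "tz": -0.002, "twist": 0},
    {"tx": 0, "ty": 0, "tz": -0.004, "twist": 0},
    {"tx": 0, "ty": 0, "tz": -0.006, "twist": 0},
    {"tx": 0, "ty": 0, "tz": -0.008, "twist": 0},
    {"tx": 0, "ty": 0, "tz": -0.01, "twist": 0},
    {"tx": 0, "ty": 0, "tz": -0.012, "twist": 0},
    {"tx": 0, "ty": 0, "tz": -0.014, "twist": 0},
    {"tx": 0, "ty": 0, "tz": -0.016, "twist": 0},
  ],
)

```text
t: 28.92
eef_pos: [0.5321, 0.0176, 0.1764]
ee_rot: [3.142, -0.0, -3.083]
force: [0.1, 0.1, -6.4]
width: 0.0222
gripper_force: 39.3
```

```bash
python3 -c "
from h import *
feel(4)"
```

```text
t 29.07 F [ 0.37  0.37 -5.84] M [-0.023  0.02   0.03 ] pos [0.5321 0.0176 0.1764]
```

Call:
arm_command(
  commands=[
    {"tx": 0, "ty": 0, "tz": -0.004, "twist": 0},
    {"tx": 0, "ty": 0, "tz": -0.009, "twist": 0},
    {"tx": 0, "ty": 0, "tz": -0.014, "twist": 0},
    {"tx": 0, "ty": 0, "tz": -0.02, "twist": 0},
    {"tx": 0, "ty": 0, "tz": -0.026, "twist": 0},
    {"tx": 0, "ty": 0, "tz": -0.032, "twist": 0},
    {"tx": 0, "ty": 0, "tz": -0.038, "twist": 0},
    {"tx": 0, "ty": 0, "tz": -0.044, "twist": 0},
  ],
)

```text
t: 29.78
eef_pos: [0.5321, 0.0176, 0.1875]
ee_rot: [3.142, 0.0, -3.083]
force: [-0.5, 0.7, -6.2]
width: 0.0224
gripper_force: 39.3
```

Call:
arm_command(
  commands=[
    {"tx": 0, "ty": 0, "tz": -0.006, "twist": 0},
    {"tx": 0, "ty": 0, "tz": -0.013, "twist": 0},
    {"tx": 0, "ty": 0, "tz": -0.021, "twist": 0},
    {"tx": 0, "ty": 0, "tz": -0.03, "twist": 0},
    {"tx": 0, "ty": 0, "tz": -0.04, "twist": 0},
    {"tx": 0, "ty": 0, "tz": -0.05, "twist": 0},
    {"tx": 0, "ty": 0, "tz": -0.06, "twist": 0},
    {"tx": 0, "ty": 0, "tz": -0.07, "twist": 0},
  ],
)

```text
t: 30.45
eef_pos: [0.5321, 0.0176, 0.2051]
ee_rot: [3.142, 0.0, -3.083]
force: [0.9, -0.3, -6.1]
width: 0.0219
gripper_force: 39.3
```

```bash
python3 -c "
from h import *
feel(4)"
```

```text
t 30.6 F [ 0.3  -0.23 -5.49] M [ 0.021 -0.01  -0.002] pos [0.5323 0.0176 0.2054]
```

Call:
arm_command(
  commands=[
    {"tx": 0, "ty": 0, "tz": -0.02, "twist": 0},
    {"tx": 0, "ty": 0, "tz": -0.05, "twist": 0},
    {"tx": 0, "ty": 0, "tz": -0.085, "twist": 0},
    {"tx": 0, "ty": 0, "tz": -0.125, "twist": 0},
    {"tx": 0, "ty": 0, "tz": -0.165, "twist": 0},
    {"tx": 0, "ty": 0, "tz": -0.2, "twist": 0},
    {"tx": 0, "ty": 0, "tz": -0.225, "twist": 0},
    {"tx": 0, "ty": 0, "tz": -0.24, "twist": 0},
  ],
)

```text
t: 31.32
eef_pos: [0.5325, 0.0177, 0.2663]
ee_rot: [3.141, 0.002, -3.083]
force: [0.1, 0.3, -6.7]
width: 0.0224
gripper_force: 39.3
```

```bash
python3 -c "
from h import *
look('scene','s6.png',(200,110,310,260),4)
feel(4);go((.505,-.320,.265),.06-np.pi)"
```

```text
t 31.52 F [ 0.01 -0.51 -6.35] M [-0.046  0.018  0.016] pos [0.5321 0.0176 0.265 ]
at [0.5317 0.0176 0.2642] -3.0834 F [-0.14 -0.19 -5.8 ] tx 0.1853 ty -1.3417 tz -0.0031 twist -0.0006
```

View pics/s6.png

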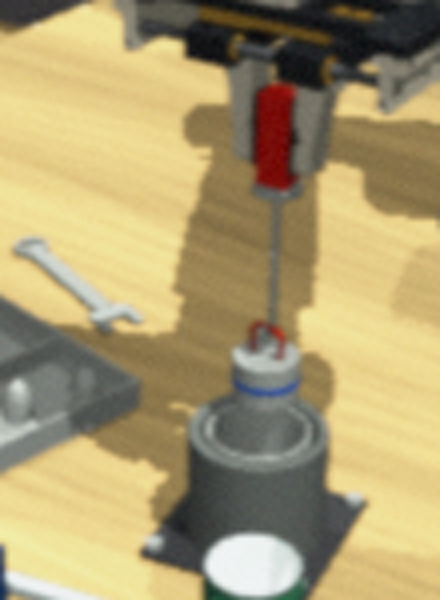

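The picture shows the key hanging upright from the hook, ring at (266,335) in the crop, clear above the well mouth near (258,435). I'll carry it to the tray.

Call:
arm_command(
  commands=[
    {"tx": 0.003, "ty": -0.02, "tz": 0, "twist": 0},
    {"tx": 0.009, "ty": -0.06, "tz": 0, "twist": 0},
    {"tx": 0.017, "ty": -0.12, "tz": 0, "twist": 0},
    {"tx": 0.027, "ty": -0.19, "tz": 0, "twist": 0},
    {"tx": 0.038, "ty": -0.27, "tz": 0, "twist": 0},
    {"tx": 0.049, "ty": -0.35, "tz": 0, "twist": 0},
    {"tx": 0.06, "ty": -0.43, "tz": 0, "twist": 0},
    {"tx": 0.071, "ty": -0.51, "tz": 0, "twist": 0},
  ],
)

```text
t: 32.23
eef_pos: [0.5212, -0.1125, 0.2646]
ee_rot: [-3.141, -0.001, -3.083]
force: [1.2, -0.4, -5.0]
width: 0.0219
gripper_force: 39.3
```

Call:
arm_command(
  commands=[
    {"tx": 0.012, "ty": -0.08, "tz": 0, "twist": 0},
    {"tx": 0.023, "ty": -0.16, "tz": 0, "twist": 0},
    {"tx": 0.034, "ty": -0.24, "tz": 0, "twist": 0},
    {"tx": 0.045, "ty": -0.32, "tz": 0, "twist": 0},
    {"tx": 0.056, "ty": -0.4, "tz": 0, "twist": 0},
    {"tx": 0.067, "ty": -0.48, "tz": 0, "twist": 0},
    {"tx": 0.077, "ty": -0.55, "tz": 0, "twist": 0},
    {"tx": 0.086, "ty": -0.62, "tz": 0, "twist": 0},
  ],
)

```text
t: 32.9
eef_pos: [0.5085, -0.2685, 0.2645]
ee_rot: [3.142, -0.001, -3.084]
force: [-0.1, 1.0, -6.8]
width: 0.022
gripper_force: 39.3
```

Call:
arm_command(
  commands=[
    {"tx": 0.008, "ty": -0.06, "tz": 0, "twist": 0},
    {"tx": 0.015, "ty": -0.11, "tz": 0, "twist": 0},
    {"tx": 0.021, "ty": -0.15, "tz": 0.01, "twist": 0},
    {"tx": 0.026, "ty": -0.18, "tz": 0.03, "twist": 0},
    {"tx": 0.029, "ty": -0.2, "tz": 0.06, "twist": 0},
    {"tx": 0.031, "ty": -0.21, "tz": 0.1, "twist": 0},
    {"tx": 0.031, "ty": -0.213, "tz": 0.14, "twist": 0},
    {"tx": 0.031, "ty": -0.213, "tz": 0.17, "twist": 0},
  ],
)

```text
t: 33.57
eef_pos: [0.5042, -0.3198, 0.2203]
ee_rot: [3.141, -0.002, -3.083]
force: [0.3, -0.8, -6.4]
width: 0.0219
gripper_force: 39.3
```

```bash
python3 -c "
from h import *
look('scene','s7.png',(130,120,250,260),4)
feel(4);go((.505,-.320,.1635),.06-np.pi)
for c in('top','scene'): print(c,proj(c,(.513,-.3195,.052)))
look('top')
for c in('scene','top'):
  for q in('key','tray_empty','tray'): print(c,q,[(round(a['score'],2),np.round(a['uv'],1)) for a in spot_point(q,c)[:1]])"
```

```text
t 33.77 F [-0.14 -0.19 -5.67] M [ 0.022  0.052 -0.012] pos [ 0.5043 -0.3197  0.2211]
at [ 0.5051 -0.3201  0.2227] -3.0825 F [ 0.05 -0.93 -6.34] tx 0.0004 ty 0.0004 tz 0.2367 twist -0.0003
top [388.52149885 201.97521567]
scene [180.71786477 183.33649069]
scene key [(0.64, array([181.3, 184.5]))]
scene tray_empty [(0.84, array([183.6, 194.3]))]
scene tray [(0.93, array([192.9, 202.6]))]
top key [(0.63, array([388.1, 201.2]))]
top tray_empty []
top tray []
```

View pics/s7.png

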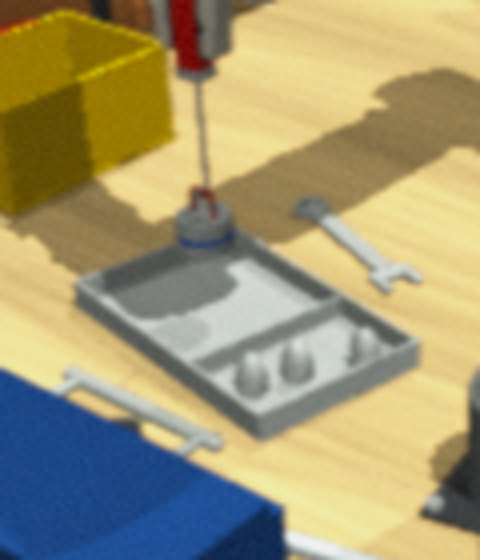

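The key hangs upright over the tray's empty part, slug at (207,235) in the crop. I'll lower it.

Call:
arm_command(
  commands=[
    {"tx": 0, "ty": 0, "tz": 0.03, "twist": 0},
    {"tx": 0, "ty": 0, "tz": 0.07, "twist": 0},
    {"tx": 0, "ty": 0, "tz": 0.11, "twist": 0},
    {"tx": 0, "ty": 0, "tz": 0.145, "twist": 0},
    {"tx": 0, "ty": 0, "tz": 0.175, "twist": 0},
    {"tx": 0, "ty": 0, "tz": 0.2, "twist": 0},
    {"tx": 0, "ty": 0, "tz": 0.215, "twist": 0},
    {"tx": 0, "ty": 0, "tz": 0.22, "twist": 0},
  ],
)

```text
t: 34.83
eef_pos: [0.5044, -0.3202, 0.1663]
ee_rot: [3.141, -0.001, -3.083]
force: [0.7, -0.3, -6.1]
width: 0.0223
gripper_force: 39.3
```

Call:
arm_command(
  commands=[
    {"tx": 0, "ty": 0, "tz": 0.002, "twist": 0},
    {"tx": 0, "ty": 0, "tz": 0.004, "twist": 0},
    {"tx": 0, "ty": 0, "tz": 0.006, "twist": 0},
    {"tx": 0, "ty": 0, "tz": 0.008, "twist": 0},
    {"tx": 0, "ty": 0, "tz": 0.01, "twist": 0},
    {"tx": 0, "ty": 0, "tz": 0.012, "twist": 0},
    {"tx": 0, "ty": 0, "tz": 0.014, "twist": 0},
    {"tx": 0, "ty": 0, "tz": 0.016, "twist": 0},
  ],
)

```text
t: 35.5
eef_pos: [0.505, -0.3204, 0.1638]
ee_rot: [-3.141, 0.001, -3.083]
force: [-0.6, -0.6, -2.6]
width: 0.0223
gripper_force: 39.3
```

```bash
python3 -c "
from h import *
feel(5)"
```

```text
t 35.7 F [-0.06 -0.02 -2.81] M [-0.091  0.044 -0.005] pos [ 0.5051 -0.3206  0.1638]
```

Call:
arm_command(
  commands=[
    {"tx": 0, "ty": 0, "tz": 0.004, "twist": 0},
    {"tx": 0, "ty": 0, "tz": 0.009, "twist": 0},
    {"tx": 0, "ty": 0, "tz": 0.015, "twist": 0},
    {"tx": 0, "ty": 0, "tz": 0.021, "twist": 0},
    {"tx": 0, "ty": 0, "tz": 0.027, "twist": 0},
    {"tx": 0, "ty": 0, "tz": 0.033, "twist": 0},
    {"tx": 0, "ty": 0, "tz": 0.038, "twist": 0},
    {"tx": 0, "ty": 0, "tz": 0.041, "twist": 0},
  ],
)

```text
t: 36.42
eef_pos: [0.5047, -0.3203, 0.1528]
ee_rot: [3.141, -0.0, -3.083]
force: [-0.2, -0.3, -2.4]
width: 0.0221
gripper_force: 39.3
```

```bash
python3 -c "
from h import *
feel(5)"
```

```text
t 36.62 F [-0.05  0.04 -1.43] M [-0.032 -0.025 -0.019] pos [ 0.5047 -0.3203  0.1529]
```

Unloaded and free. Next I'll slide the foot out of the ring.

Call:
arm_command(
  commands=[
    {"tx": 0.005, "ty": 0, "tz": 0, "twist": 0},
    {"tx": 0.014, "ty": 0, "tz": 0, "twist": 0},
    {"tx": 0.026, "ty": 0, "tz": 0, "twist": 0},
    {"tx": 0.04, "ty": 0, "tz": 0, "twist": 0},
    {"tx": 0.056, "ty": 0, "tz": 0, "twist": 0},
    {"tx": 0.072, "ty": 0, "tz": 0, "twist": 0},
    {"tx": 0.086, "ty": 0, "tz": 0, "twist": 0},
    {"tx": 0.096, "ty": 0, "tz": 0, "twist": 0},
  ],
)

```text
t: 37.33
eef_pos: [0.4802, -0.3217, 0.1532]
ee_rot: [3.142, 0.0, -3.083]
force: [-0.3, -0.1, -1.2]
width: 0.0221
gripper_force: 39.3
```

```bash
python3 -c "
from h import *
feel(3)
look('scene','s8.png',(130,120,250,260),4)"
```

```text
t 37.43 F [-0.02  0.29 -1.96] M [-0.004  0.059  0.017] pos [ 0.4801 -0.3217  0.1532]
```

View pics/s8.png

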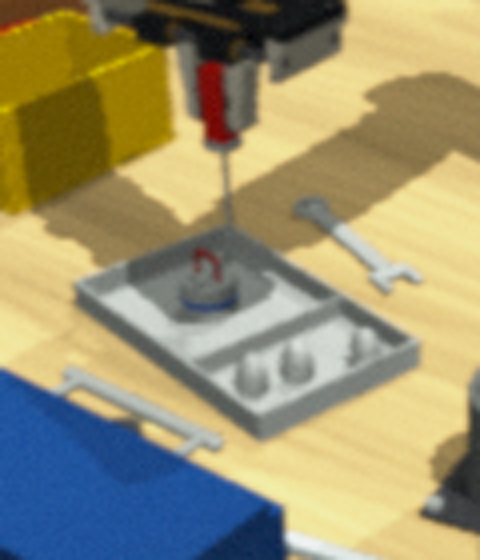

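The key stands upright in the tray at (208,290), with the hook clear behind it at (228,225). I'll raise the hook and return to the rail.

Call:
arm_command(
  commands=[
    {"tx": 0, "ty": 0, "tz": -0.02, "twist": 0},
    {"tx": 0, "ty": 0, "tz": -0.06, "twist": 0},
    {"tx": 0, "ty": 0, "tz": -0.12, "twist": 0},
    {"tx": 0, "ty": 0, "tz": -0.19, "twist": 0},
    {"tx": 0, "ty": 0.02, "tz": -0.25, "twist": 0},
    {"tx": -0.002, "ty": 0.06, "tz": -0.3, "twist": 0},
    {"tx": -0.006, "ty": 0.13, "tz": -0.33, "twist": 0},
    {"tx": -0.01, "ty": 0.22, "tz": -0.347, "twist": 0},
  ],
)

```text
t: 38.2
eef_pos: [0.4806, -0.2665, 0.2417]
ee_rot: [-3.141, 0.002, -3.085]
force: [0.2, 1.1, -1.1]
width: 0.0221
gripper_force: 39.3
```

Call:
arm_command(
  commands=[
    {"tx": -0.005, "ty": 0.11, "tz": 0, "twist": 0},
    {"tx": -0.01, "ty": 0.22, "tz": 0, "twist": 0},
    {"tx": -0.015, "ty": 0.34, "tz": 0, "twist": 0},
    {"tx": -0.02, "ty": 0.46, "tz": 0, "twist": 0},
    {"tx": -0.025, "ty": 0.58, "tz": 0, "twist": 0},
    {"tx": -0.03, "ty": 0.7, "tz": 0, "twist": 0},
    {"tx": -0.035, "ty": 0.82, "tz": 0, "twist": 0},
    {"tx": -0.041, "ty": 0.94, "tz": 0, "twist": 0},
  ],
)

```text
t: 38.87
eef_pos: [0.4762, -0.0296, 0.2408]
ee_rot: [3.141, 0.001, -3.083]
force: [0.4, -0.4, -1.2]
width: 0.0227
gripper_force: 39.3
```

Call:
arm_command(
  commands=[
    {"tx": -0.005, "ty": 0.12, "tz": 0, "twist": 0},
    {"tx": -0.01, "ty": 0.24, "tz": 0, "twist": 0},
    {"tx": -0.015, "ty": 0.36, "tz": 0, "twist": 0},
    {"tx": -0.02, "ty": 0.48, "tz": 0, "twist": 0},
    {"tx": -0.025, "ty": 0.6, "tz": 0, "twist": 0},
    {"tx": -0.03, "ty": 0.71, "tz": 0, "twist": 0},
    {"tx": -0.035, "ty": 0.81, "tz": 0, "twist": 0},
    {"tx": -0.04, "ty": 0.89, "tz": 0, "twist": 0},
  ],
)

```text
t: 39.53
eef_pos: [0.4731, 0.1935, 0.2407]
ee_rot: [3.141, 0.001, -3.082]
force: [-0.2, 0.1, -1.8]
width: 0.0226
gripper_force: 39.3
```

Call:
arm_command(
  commands=[
    {"tx": -0.003, "ty": 0.07, "tz": 0, "twist": -0.01},
    {"tx": -0.006, "ty": 0.13, "tz": 0, "twist": -0.02},
    {"tx": -0.009, "ty": 0.18, "tz": 0, "twist": -0.03},
    {"tx": -0.012, "ty": 0.22, "tz": 0, "twist": -0.045},
    {"tx": -0.014, "ty": 0.25, "tz": 0, "twist": -0.06},
    {"tx": -0.014, "ty": 0.27, "tz": 0, "twist": -0.075},
    {"tx": -0.014, "ty": 0.285, "tz": 0, "twist": -0.084},
    {"tx": -0.014, "ty": 0.292, "tz": 0, "twist": -0.0864},
  ],
)

```text
t: 40.2
eef_pos: [0.4728, 0.2648, 0.24]
ee_rot: [3.142, 0.0, -2.81]
force: [-0.6, 0.2, -1.7]
width: 0.0224
gripper_force: 39.3
```

```bash
python3 -c "
from h import *
feel(5);go((.472,.2644,.1385),-2.8116)"
```

```text
t 40.4 F [ 0.07 -0.09 -1.48] M [ 0.    -0.006 -0.021] pos [0.4728 0.2643 0.2399]
at [0.4729 0.264  0.2399] -2.8129 F [-0.28 -0.37 -0.44] tx 0.0028 ty 0.0028 tz 0.4056 twist -0.0004
```

Call:
arm_command(
  commands=[
    {"tx": 0.003, "ty": 0.001, "tz": 0.04, "twist": 0},
    {"tx": 0.003, "ty": 0.001, "tz": 0.1, "twist": 0},
    {"tx": 0.003, "ty": 0.001, "tz": 0.17, "twist": 0},
    {"tx": 0.003, "ty": 0.001, "tz": 0.24, "twist": 0},
    {"tx": 0.003, "ty": 0.001, "tz": 0.31, "twist": 0},
    {"tx": 0.003, "ty": 0.001, "tz": 0.36, "twist": 0},
    {"tx": 0.003, "ty": 0.001, "tz": 0.395, "twist": 0},
    {"tx": 0.003, "ty": 0.001, "tz": 0.405, "twist": 0},
  ],
)

```text
t: 41.12
eef_pos: [0.4713, 0.2634, 0.1366]
ee_rot: [-3.14, -0.003, -2.813]
force: [-0.1, -0.2, -1.0]
width: 0.0221
gripper_force: 39.3
```

Call:
arm_command(
  commands=[
    {"tx": 0, "ty": 0, "tz": 0, "twist": 0},
    {"tx": -0.02, "ty": 0, "tz": 0, "twist": 0},
    {"tx": -0.05, "ty": 0, "tz": 0, "twist": 0},
    {"tx": -0.08, "ty": 0, "tz": 0, "twist": 0},
    {"tx": -0.12, "ty": 0, "tz": 0, "twist": 0},
    {"tx": -0.16, "ty": 0, "tz": 0, "twist": 0},
    {"tx": -0.2, "ty": 0, "tz": 0, "twist": 0},
    {"tx": -0.23, "ty": 0, "tz": 0, "twist": 0},
  ],
)

```text
t: 41.78
eef_pos: [0.528, 0.2834, 0.1384]
ee_rot: [-3.141, 0.0, -2.812]
force: [-0.4, 0.1, -2.2]
width: 0.0221
gripper_force: 39.3
```

```bash
python3 -c "
from h import *
feel(5);go((.5288,.2838,.131),-2.8116)"
```

```text
t 41.98 F [ 0.43 -0.27 -1.43] M [ 0.03  -0.083 -0.011] pos [0.5275 0.2831 0.1381]
at [0.5262 0.2826 0.1382] -2.8122 F [ 0.35 -0.06 -0.52] tx -0.0114 ty 0.0011 tz 0.0289 twist -0.0002
```

Call:
arm_command(
  commands=[
    {"tx": -0.006, "ty": 0, "tz": 0.002, "twist": 0},
    {"tx": -0.006, "ty": 0, "tz": 0.006, "twist": 0},
    {"tx": -0.006, "ty": 0, "tz": 0.011, "twist": 0},
    {"tx": -0.006, "ty": 0, "tz": 0.016, "twist": 0},
    {"tx": -0.006, "ty": 0, "tz": 0.021, "twist": 0},
    {"tx": -0.006, "ty": 0, "tz": 0.025, "twist": 0},
    {"tx": -0.006, "ty": 0, "tz": 0.028, "twist": 0},
    {"tx": -0.006, "ty": 0, "tz": 0.029, "twist": 0},
  ],
)

```text
t: 42.7
eef_pos: [0.5278, 0.2834, 0.1311]
ee_rot: [-3.142, -0.0, -2.812]
force: [-0.8, 0.5, -0.8]
width: 0.0219
gripper_force: 39.3
```

```bash
python3 -c "
from h import *
feel(5);go((.5288,.2838,.131),-2.8116)"
```

```text
t 42.9 F [-0.04 -0.23 -1.65] M [ 0.01  -0.027  0.009] pos [0.5279 0.2834 0.1313]
at [0.528  0.2834 0.1314] -2.8119 F [-0.46  0.43 -2.19] tx -0.0036 ty 0.0003 tz 0.0015 twist -0.0001
```

Call:
arm_command(
  commands=[
    {"tx": -0.003, "ty": 0, "tz": 0.001, "twist": 0},
    {"tx": -0.003, "ty": 0, "tz": 0.002, "twist": 0},
    {"tx": -0.003, "ty": 0, "tz": 0.003, "twist": 0},
    {"tx": -0.003, "ty": 0, "tz": 0.004, "twist": 0},
    {"tx": -0.003, "ty": 0, "tz": 0.005, "twist": 0},
    {"tx": -0.003, "ty": 0, "tz": 0.005, "twist": 0},
    {"tx": -0.003, "ty": 0, "tz": 0.005, "twist": 0},
    {"tx": -0.003, "ty": 0, "tz": 0.005, "twist": 0},
  ],
)

```text
t: 43.62
eef_pos: [0.5287, 0.2837, 0.1305]
ee_rot: [3.142, 0.0, -2.812]
force: [-2.3, -0.7, 4.8]
width: 0.0221
gripper_force: 39.4
```

```bash
python3 -c "
from h import *
feel(5)"
```

```text
t 43.82 F [-2.04 -0.23  5.37] M [-0.341  0.918 -0.015] pos [0.5287 0.2837 0.1305]
```

Call:
arm_command(
  commands=[
    {"tx": 0, "ty": 0, "tz": -0.002, "twist": 0},
    {"tx": 0, "ty": 0, "tz": -0.003, "twist": 0},
    {"tx": 0, "ty": 0, "tz": -0.003, "twist": 0},
    {"tx": 0, "ty": 0, "tz": -0.003, "twist": 0},
    {"tx": 0, "ty": 0, "tz": -0.003, "twist": 0},
    {"tx": 0, "ty": 0, "tz": -0.003, "twist": 0},
    {"tx": 0, "ty": 0, "tz": -0.003, "twist": 0},
    {"tx": 0, "ty": 0, "tz": -0.003, "twist": 0},
  ],
)

```text
t: 44.53
eef_pos: [0.5285, 0.2836, 0.1306]
ee_rot: [-3.142, -0.0, -2.812]
force: [0.3, 1.1, -2.7]
width: 0.0224
gripper_force: 39.3
```

Call:
arm_command(
  commands=[
    {"tx": 0, "ty": 0, "tz": 0, "twist": 0},
    {"tx": 0, "ty": 0, "tz": 0, "twist": 0},
    {"tx": 0, "ty": 0, "tz": 0, "twist": 0},
    {"tx": 0, "ty": 0, "tz": 0, "twist": 0},
    {"tx": 0, "ty": 0, "tz": 0, "twist": 0},
    {"tx": 0, "ty": 0, "tz": 0, "twist": 0},
    {"tx": 0, "ty": 0, "tz": 0, "twist": 0},
    {"tx": 0, "ty": 0, "tz": 0, "twist": 0},
  ],
  claw=1,
)

```text
t: 45.2
eef_pos: [0.5286, 0.2837, 0.1308]
ee_rot: [-3.142, -0.0, -2.812]
force: [-0.4, -0.3, 0.2]
width: 0.0703
gripper_force: 0.0
```

Call:
arm_command(
  commands=[
    {"tx": 0, "ty": 0, "tz": 0, "twist": 0},
    {"tx": 0, "ty": 0, "tz": 0, "twist": 0},
    {"tx": 0, "ty": 0, "tz": -0.02, "twist": 0},
    {"tx": 0, "ty": 0, "tz": -0.06, "twist": 0},
    {"tx": 0, "ty": 0, "tz": -0.12, "twist": 0},
    {"tx": 0, "ty": 0, "tz": -0.2, "twist": 0},
    {"tx": 0, "ty": 0, "tz": -0.3, "twist": 0},
    {"tx": 0, "ty": 0, "tz": -0.4, "twist": 0},
  ],
)

```text
t: 45.87
eef_pos: [0.5286, 0.2835, 0.2327]
ee_rot: [-3.141, 0.0, -2.812]
force: [1.1, 0.2, 0.5]
width: 0.0879
gripper_force: 0.0
```

Call:
arm_command(
  commands=[
    {"tx": 0.05, "ty": -0.1, "tz": -0.05, "twist": 0},
    {"tx": 0.12, "ty": -0.2, "tz": -0.08, "twist": 0},
    {"tx": 0.2, "ty": -0.3, "tz": -0.1, "twist": 0},
    {"tx": 0.28, "ty": -0.4, "tz": -0.1, "twist": 0},
    {"tx": 0.3, "ty": -0.5, "tz": -0.1, "twist": 0},
    {"tx": 0.3, "ty": -0.56, "tz": -0.1, "twist": 0},
    {"tx": 0.3, "ty": -0.6, "tz": -0.1, "twist": 0},
    {"tx": 0.3, "ty": -0.6, "tz": -0.1, "twist": 0},
  ],
)

```text
t: 46.53
eef_pos: [0.5067, 0.1162, 0.2568]
ee_rot: [3.142, 0.001, -2.813]
force: [0.1, -0.3, 0.1]
width: 0.0877
gripper_force: 0.0
```

```bash
python3 -c "
from h import *
look('scene','s9.png',(120,120,420,310),2.6)
feel(3)"
```

```text
t 46.68 F [0.08 0.09 0.09] M [0.051 0.02  0.008] pos [0.5065 0.1177 0.2561]
```

View pics/s9.png

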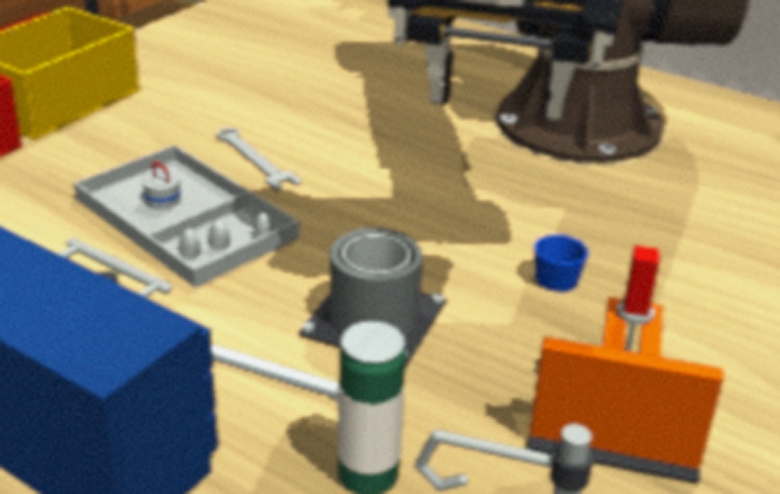

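The key stands upright in the tray's empty part at (162,190), the hook hangs in the fork at (640,280), and the gripper touches nothing. I'll hand the job in.

```bash
python3 -c "
from station import *
print(job_done())"
```

```text
the job is handed in; nothing more can be done
None
```

The key stands upright in the tray's empty part, the hook hangs back in its fork in the rail, and the job is handed in at about 47 s; early on I pulled the key along the floor and it tilted (under 4 N sideways at the hook), so I eased it back, hung it just clear of the floor and drew it across and up by feel.

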